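Load measuring cylinders into a divided carrier and lock them in

TASK

Put the two loose measuring cylinders upright into the carrier's two empty cells, one in each, lowering them fully home by hand without dropping or forcing them. Then turn the carrier's orange lock knob clockwise until it clicks past its detent and stays locked; leave the cylinders already in the carrier and the amber bottle undisturbed.

Things in the scene. Friction and masses are not known exactly. Their poses are not given: they have to be found in the camera images.
- cylinder_a_centre (a point): centre (77 mm above its underside) of loose cylinder a, a 25 ml measuring cylinder: translucent tube 22 to 25 mm thick, 154 mm tall, 0.06 kg, on a hexagonal foot. z runs up the tube. The foot is 8 mm thick, 54 mm across flats (facing +-x, and every 60 degrees) and 63 mm across corners (+-y): it enters a cell only with two flats facing along the cell's x, within about 8 degrees
- cylinder_b_centre (a point): the same point of loose cylinder b, which is identical
- cylinder_a: loose cylinder a: origin at the centre of its underside
- cylinder_b: loose cylinder b: origin at the centre of its underside
- cell_lock_end (a point): centre of the floor of an empty cell of the carrier, the one at the lock knob's end of its row. x points across the carrier to the other row, y along the row to the lock knob's end, z up. The cell is 60 mm along x, 68 mm along y and open above; its walls rise 40 mm above this point
- cell_middle (a point): centre of the floor of an empty cell of the carrier, the middle one of its row. x points across the carrier to the other row, y along the row to the lock knob's end, z up. The cell is 60 mm along x, 68 mm along y and open above; its walls rise 40 mm above this point
- carrier: pale grey plastic carrier fixed on the bench, 148 x 240 mm, walls 46 mm high, two rows of three cells 78 mm apart; origin at the centre of its underside, y along the rows to the end with the grey lock housing (64 x 76 x 56 mm), x across to the full row (at x = 38 mm). The open row at x = -38 mm, on the robot's left, has two empty cells; its third, farthest from the lock, is full
- handle_grip (a point): centre of the carrier's blue carrying grip, 214 mm above the bench: 142 mm long along y, 34 mm wide along x, 24 mm high, on steel posts (12 mm thick) at y = +-86 mm. It runs between the two rows, its edge 21 mm beside the axes of the empty cells, so a gripper reaches into these only when it leans away from it, back over the open side (by some 25 to 35 degrees)
- lock_frame (a joint): slide of the steel lock bars, m: 0 open, 0.018 locked; driven by the knob only. Open, they are hidden in slots of the dividers; locked, a bar 4 mm thick stands 18 mm out into each cell from the side away from the lock, 10.5 mm above the floor, over the foot of a cylinder that stands fully home
- knob_grip (a point): grip point of the orange lock knob on the carrier's end, on its vertical axis, 87 mm above the bench. The knob's bar is 46 mm long along this point's x and 14 mm wide along y; it rises from 61 to 97 mm above the bench, with a flange and the housing's flat top below it
- lock_knob (a joint): turn of the lock knob, rad: 0 open, growing clockwise seen from above; it turns easily to 0.7, then a spring plunger resists with up to about 0.2 N m until the click at 1.0; past this it is drawn to the locked rest near 1.3 and held there (stop at 1.36). Let go before the click, it slips back to 0.7
- amber_bottle: 100 ml amber bottle with black cap, 52 mm thick, 105 mm tall, standing among the cylinders; origin at the centre of its underside. Leave it standing. Left of it a tall instrument stack fills the bench from y = 0.48 m and x = 0.37 m on, and a monitor stands behind at about x = 0.75 m: keep the arm clear of both
- cylinder_c: cylinder already in the carrier (open row, farthest from the lock); origin at the centre of its underside
- cylinder_d: cylinder already in the carrier (full row, farthest from the lock); origin at the centre of its underside
- cylinder_e: cylinder already in the carrier (full row, middle); origin at the centre of its underside
- cylinder_f: cylinder already in the carrier (full row, next to the lock); origin at the centre of its underside
Not all that is in view belongs to the job. Leave any black or turquoise look-alike of the cylinder_a alone.

How it is judged (in metres and radians):
On the way, in this order (a step that is already met when the one before it is completed fails the run):
1. one loose cylinder stands on the floor of an empty cell while still held ((((horizontal distance between cylinder_a_centre and cell_lock_end below 0.01 m and z of cylinder_a_centre in the frame of cell_lock_end between 0.073 and 0.081 m and angle between cylinder_a_centre's own z axis and vertical below 0.06 rad) and contact force between cylinder_a and the fingers above 0.3 N) or ((horizontal distance between cylinder_a_centre and cell_middle below 0.01 m and z of cylinder_a_centre in the frame of cell_middle between 0.073 and 0.081 m and angle between cylinder_a_centre's own z axis and vertical below 0.06 rad) and contact force between cylinder_a and the fingers above 0.3 N) or ((horizontal distance between cylinder_b_centre and cell_lock_end below 0.01 m and z of cylinder_b_centre in the frame of cell_lock_end between 0.073 and 0.081 m and angle between cylinder_b_centre's own z axis and vertical below 0.06 rad) and contact force between cylinder_b and the fingers above 0.3 N) or ((horizontal distance between cylinder_b_centre and cell_middle below 0.01 m and z of cylinder_b_centre in the frame of cell_middle between 0.073 and 0.081 m and angle between cylinder_b_centre's own z axis and vertical below 0.06 rad) and contact force between cylinder_b and the fingers above 0.3 N))), for 0.05 s.
2. the other is lowered into the other cell while still held, so that each cell has one ((((horizontal distance between cylinder_a_centre and cell_lock_end below 0.01 m and z of cylinder_a_centre in the frame of cell_lock_end between 0.073 and 0.081 m and angle between cylinder_a_centre's own z axis and vertical below 0.06 rad) and (horizontal distance between cylinder_b_centre and cell_middle below 0.01 m and z of cylinder_b_centre in the frame of cell_middle between 0.073 and 0.081 m and angle between cylinder_b_centre's own z axis and vertical below 0.06 rad)) or ((horizontal distance between cylinder_a_centre and cell_middle below 0.01 m and z of cylinder_a_centre in the frame of cell_middle between 0.073 and 0.081 m and angle between cylinder_a_centre's own z axis and vertical below 0.06 rad) and (horizontal distance between cylinder_b_centre and cell_lock_end below 0.01 m and z of cylinder_b_centre in the frame of cell_lock_end between 0.073 and 0.081 m and angle between cylinder_b_centre's own z axis and vertical below 0.06 rad))) and contact force between any of cylinder_a, cylinder_b and the fingers above 0.3 N), for 0.05 s.
3. the lock knob is turned past its click ((((horizontal distance between cylinder_a_centre and cell_lock_end below 0.01 m and z of cylinder_a_centre in the frame of cell_lock_end between 0.073 and 0.081 m and angle between cylinder_a_centre's own z axis and vertical below 0.06 rad) and (horizontal distance between cylinder_b_centre and cell_middle below 0.01 m and z of cylinder_b_centre in the frame of cell_middle between 0.073 and 0.081 m and angle between cylinder_b_centre's own z axis and vertical below 0.06 rad)) or ((horizontal distance between cylinder_a_centre and cell_middle below 0.01 m and z of cylinder_a_centre in the frame of cell_middle between 0.073 and 0.081 m and angle between cylinder_a_centre's own z axis and vertical below 0.06 rad) and (horizontal distance between cylinder_b_centre and cell_lock_end below 0.01 m and z of cylinder_b_centre in the frame of cell_lock_end between 0.073 and 0.081 m and angle between cylinder_b_centre's own z axis and vertical below 0.06 rad))) and value of joint lock_knob above 1.15 rad), for 0.2 s.
At the end, for the whole second after the job is handed in: Each of the two cells holds one of the two cylinders, standing on the floor (within 4 mm) and upright (within 0.06 rad), centred within 10 mm, at rest; the knob rests locked (beyond 1.2 rad) by itself ((((horizontal distance between cylinder_a_centre and cell_lock_end below 0.01 m and z of cylinder_a_centre in the frame of cell_lock_end between 0.073 and 0.081 m and angle between cylinder_a_centre's own z axis and vertical below 0.06 rad) and (horizontal distance between cylinder_b_centre and cell_middle below 0.01 m and z of cylinder_b_centre in the frame of cell_middle between 0.073 and 0.081 m and angle between cylinder_b_centre's own z axis and vertical below 0.06 rad)) or ((horizontal distance between cylinder_a_centre and cell_middle below 0.01 m and z of cylinder_a_centre in the frame of cell_middle between 0.073 and 0.081 m and angle between cylinder_a_centre's own z axis and vertical below 0.06 rad) and (horizontal distance between cylinder_b_centre and cell_lock_end below 0.01 m and z of cylinder_b_centre in the frame of cell_lock_end between 0.073 and 0.081 m and angle between cylinder_b_centre's own z axis and vertical below 0.06 rad))) and value of joint lock_knob above 1.2 rad and linear speed of each of cylinder_a, cylinder_b below 0.02 m/s); the robot touches nothing.
It fails at once if a cylinder is forced: pressed or knocked against the carrier with more than 40 N (contact force between any of cylinder_a, cylinder_b and carrier above 40 N).
It fails at once if a cylinder already in the carrier is lifted or shifted by more than 20 mm (distance of any of cylinder_c, cylinder_d, cylinder_e, cylinder_f from where it was at the start of the episode above 0.02 m).
It fails at once if the amber bottle is shifted more than 25 mm or tipped over (distance of amber_bottle from where it was at the start of the episode above 0.025 m or angle between amber_bottle's own z axis and vertical above 0.3 rad).
It also fails if it takes over 64 s, if anything falls off the work surface, if the arm or the gripper's body presses on something with over 40 N, if the wrist force passes 120 N, or if a joint passes its speed limit or range.

ROBOT

A 6-joint arm with a two-finger parallel gripper is mounted at the origin on a cart in front of the work surface, level with it; the furniture and walls round the work are solid. World frame = base frame: x ahead of the robot, y to its left, z up, the work surface at z = 0. Lengths are in mm, angles in rad, forces in N, time in s.
With the tool pointing down it reaches from about 300 to 1000 mm from the base axis. Payload 5.1 kg.
Tool frame: the origin (TCP) lies at the very end of the fingers, on their centre line; the grasp point (between the pads) lies 19 mm behind it; z points along the fingers, y is the line along which they close (so a half turn about z gives the same grasp; the last joint's range is limited). The gripper opens to 95 mm and grips with 3 to 60 N. Pads are 20 mm wide; open, the fingers measure 119 mm over their backs; the gripper's body (75 mm by 180 mm) begins 59 mm behind the grasp point.
Start: joints at [-1.418, 0.124, 1.65, -0, 1.367, -0.083], TCP at [151.821, -632.009, 214.656] pointing down, gripper open.
Joint ranges: [-2.61, 2.61], [-1.02, 2.33], [0.03, 2.71], [-1.35, 4.49], [0.32, 2.68], [-2.91, 2.91]. Speed limits (rad/s): [2.57, 2.57, 3.14, 3.14, 3.14, 3.14].

INTERFACE

Orientations are given as a unit quaternion [x, y, z, w].
In Python, from bench import env, cams gives the robot as it stands. The module is installed in compiled form; this text tells all that it offers.
- The arm moves only by the tool play_rows, never from a script. Its argument "rows" is a list of rows, each an object of numbers: "tx", "ty", "tz": the shift along the tool's x, y, z in mm; "ax", "ay", "az": the turn, a rotation vector about the tool's x, y, z in rad; "grip": the finger opening in mm, from 0 to 95.1. A call has 1 to 12 rows; each row shifts and turns the commanded pose from where the row before left it, along the tool's axes as they then stand; what a row does not reach is not made up. A row lasts 1/10 s, in which the tool goes at most 50 mm and 8.59 degrees, less where a joint would pass 70% of its speed; a pose out of reach is approached as far as the arm can. A call with a gripper value outside its range is refused whole. The fingers move at their own pace and stop on an object; the grip force is fixed at half the most. Time passes only in rows, so rows that do not move let the fingers close. It gives the time, the measured TCP pose, the force, the opening and the grip force at its end, in the units of the state.
- env.state(): the state, without advancing time (a new reading comes with each control period).
- cams.camera(name): name is "scene" or "top"; returns (picture, depth): 400x640x3 uint8, red, green, blue; 400x640 float32, mm along the optical axis (not along the pixel's ray), 0 where there is no reading.
- cams.get_calibration(name): a dict with "fov_y" (degrees; the focal length in pixels is half the picture's height over the tangent of half this angle, whatever the lens; pixels are square), "cx", "cy" (the principal point, pixels), "dist_coeffs" ([k1, k2, p1, p2, k3] as OpenCV has them; the pictures are not rectified), "extrinsics" (4x4, takes a point from camera to world coordinates). Camera axes: x right, y down, z forward; pixel columns grow to the right and rows downward; lengths in mm; the calibration is good to about 2 mm. A picture is of the moment at which its call begins. get_calibration takes no time and is no camera call.
- env.job_done(): hands the job in; it is judged then, once.
Trained networks look in the newest picture that a camera, given by its name, has taken for a name from the list of things; names that differ only in an ending like _2 or _b are one class to them, and where a whole thing is asked for, a point or a joint stands for the part that bears it (a point fixed in the world has none). Each returns a list of dicts, best first, with "confidence" (0 to 1); they miss things now and then, are a little off and sometimes report something else, mostly with a low value. They report only what shows in the picture. A call takes as long as a camera call. They do not tell look-alikes from the thing itself.
- cams.look_for(camera, thing): "xyz" ([x, y, z] in mm, in world coordinates, good to about 4 mm: the middle of the surface that is visible of it).
- cams.cut_out(camera, thing): "region" (400x640 bool, what is visible of it).
- cams.landmark_of(camera, thing): "xyz" ([x, y, z] in mm, in world coordinates, good to about 4 mm: a listed point, or the origin of a listed thing).
The state is a dict: "clock": time; "q": joint angles; "dq": joint speeds; "effort": joint torques, N m; "eef_pos": TCP position; "tool_rot": TCP orientation; "wrist_force": force on the tool from outside, world axes, zero at the start; "wrist_torque": the same for the moment, N m; "finger_gap": opening from 0.0 (shut) to 1.0 (fully open); "gripper_force": force on a finger pad.
Only numpy, scipy, OpenCV 4.12 (cv2) and the standard library are available. Lean on these libraries where they do the work, as an engineer would, in place of code of your own. Each camera call takes 0.05 s, during which the arm holds its last target. There are 200 camera calls.

## Working session

There is one attempt and no reset: what is moved stays moved. The work goes in short steps, Python scripts to look and compute and a tool call to move; the robot and the scene stay as the last step left them, time stands still between calls to the robot, and variables do not carry over. Pictures are saved under pics/ and viewed, at most 10 in all, crops included, and the job is handed in when it is done.

Besides the shell and the picture viewer there is one more tool, called after "Call:" as name([rows], argument=value, ...), one row to a line, values as JSON. play_rows: Moves the arm, as the interface text tells. Its arguments: {"type":"object","properties":{"rows":{"type":"array","items":{"type":"object","properties":{"tx":{"type":"number"},"ty":{"type":"number"},"tz":{"type":"number"},"ax":{"type":"number"},"ay":{"type":"number"},"az":{"type":"number"},"grip":{"type":"number"}}}}},"required":["rows"]}

```bash
mkdir -p pics; cat > h.py <<'E'
import numpy as np, cv2
from scipy.spatial.transform import Rotation as R
from bench import env, cams
def cal(n):
    c=cams.get_calibration(n); f=200/np.tan(np.radians(c["fov_y"])/2)
    K=np.array([[f,0,c["cx"]],[0,f,c["cy"]],[0,0,1]]); return K,np.array(c["dist_coeffs"],float),np.array(c["extrinsics"],float)
def proj(n,P):
    K,d,E=cal(n); W=np.linalg.inv(E); return cv2.projectPoints(np.array(P,float).reshape(-1,3),cv2.Rodrigues(W[:3,:3])[0],W[:3,3],K,d)[0][:,0]
def unproj(n,uv,depth):
    K,d,E=cal(n); uv=np.array(uv,float).reshape(-1,1,2); p=cv2.undistortPoints(uv,K,d)[:,0]
    z=np.array(depth,float).reshape(-1,1); return np.hstack([p*z,z])@E[:3,:3].T+E[:3,3]
def onplane(n,uv,h):
    K,d,E=cal(n); p=cv2.undistortPoints(np.array(uv,float).reshape(-1,1,2),K,d)[:,0]
    r=np.c_[p,np.ones(len(p))]@E[:3,:3].T; return E[:3,3]+r*((h-E[2,3])/r[:,2:])
def snap(n,f,box=None,s=1):
    im,dp=cams.camera(n); o=im[...,::-1]
    if box: o=o[box[1]:box[3],box[0]:box[2]]
    cv2.imwrite("pics/"+f,cv2.resize(o,None,fx=s,fy=s,interpolation=cv2.INTER_CUBIC)); return im,dp
E
python3 - <<'E'
from h import *
np.set_printoptions(precision=1,suppress=True)
for n in("scene","top"):
    im,d=snap(n,n+"0.png"); print(n,cal(n)[2])
    for t in("cylinder_a","cylinder_a_centre","cell_lock_end","cell_middle","carrier","handle_grip","knob_grip","amber_bottle"):
        for r in cams.landmark_of(n,t)[:8]:
            x=np.array(r["xyz"]); print(t,round(r["confidence"],2),x,proj(n,x)[0])
print(env.state())
E
```

```text
scene [[  -0.8   -0.3    0.5 -118.6]
 [  -0.6    0.3   -0.7 1014.6]
 [   0.    -0.9   -0.4  656. ]
 [   0.     0.     0.     1. ]]
cylinder_a 0.88 [481.4  70.7   0.3] [352.9 244.6]
cylinder_a 0.85 [480.3 214.    0.1] [323.4 266.2]
cylinder_a 0.73 [541.8 319.7   0.5] [279.5 275.7]
cylinder_a 0.64 [ 542.  -153.9    5.1] [375.3 210.8]
cylinder_a 0.62 [ 614.8 -125.1    4.3] [352.4 208. ]
cylinder_a 0.57 [442.5 -99.8   8.9] [393.6 224.4]
cylinder_a_centre 0.69 [543.  324.8  74.6] [276.9 251.7]
cylinder_a_centre 0.6 [483.4 211.8  78.9] [323.4 239.9]
cell_lock_end 0.68 [599.4 -60.4   6.7] [345.3 215.4]
cell_middle 0.59 [524.3 -76.1   7.4] [367.5 220.1]
cell_middle 0.55 [484.  212.   76.6] [323.1 240.6]
carrier 0.55 [ 531.5 -113.1    1. ] [371.5 217.1]
handle_grip 0.56 [ 533.7 -114.4  214. ] [375.1 155. ]
handle_grip 0.5 [484.3 211.5  74.6] [323.1 241.2]
handle_grip 0.26 [ 529.3 -115.5   -2.5] [372.4 218. ]
knob_grip 0.71 [665.1 -30.9  86.9] [324.2 190.6]
knob_grip 0.51 [ 616.  -130.2    4.4] [353.  207.4]
amber_bottle 0.57 [632.3 224.5  -2.4] [278.6 250.2]
top [[   0.    -1.     0.1  430.9]
[... 783 characters left out ...]
ll_middle 0.72 [523.5 -76.6   5.1] [379.7 227. ]
carrier 0.89 [ 528.4 -116.     1.6] [392.5 225.6]
handle_grip 0.6 [ 529.5 -111.6  214.6] [408.3 217.8]
knob_grip 0.48 [659.  -29.8  85.5] [367.1 176.9]
amber_bottle 0.66 [660.9 -31.5  86.9] [367.8 176.1]
amber_bottle 0.6 [630.3 223.3   1.2] [280.  191.5]
{'clock': 0.9, 'q': array([-1.4,  0.1,  1.7, -0. ,  1.4, -0.1]), 'dq': array([ 0., -0.,  0., -0.,  0.,  0.]), 'effort': array([ -0. , -41.8, -36. ,   0.1,   0. ,  -0. ]), 'eef_pos': array([ 151.8, -632. ,  214.7]), 'tool_rot': array([ 1. ,  0.1, -0. ,  0. ]), 'wrist_force': array([-0.3,  0.3, -0. ]), 'wrist_torque': array([ 0.,  0., -0.]), 'gripper_force': 0.0, 'finger_gap': 1.000524868024918}
```

View pics/scene0.png

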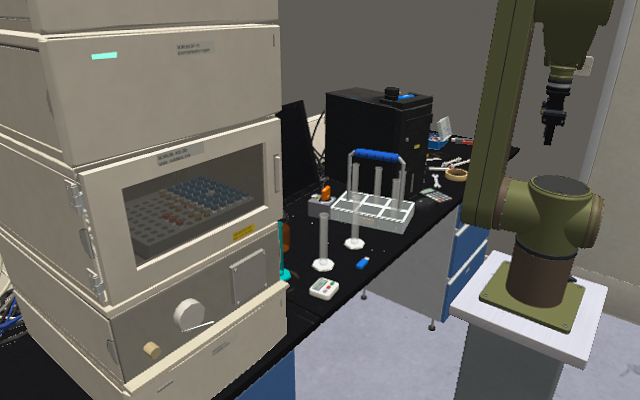

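View pics/top0.png

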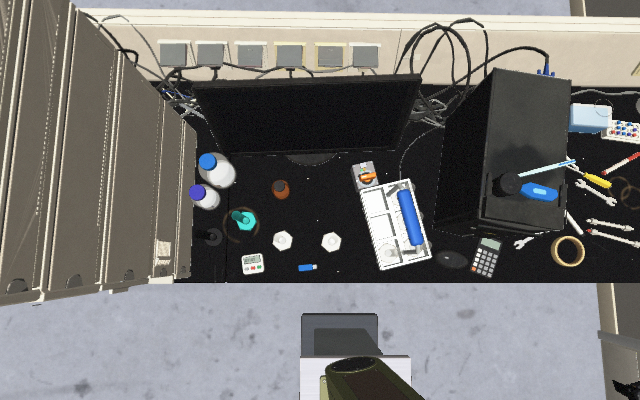

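Loose-cylinder candidates in the top picture:
- White feet at (283,241) and (331,242), which match the description.
- The turquoise one at (245,220) and the black one at (210,237) are look-alikes, so I leave them.
- The amber bottle is at (281,190).

Next I refine the poses of the feet, the carrier and the knob.

```bash
cat > m.py <<'E'
from h import *
np.set_printoptions(precision=1,suppress=True)
from scipy.optimize import minimize
def hexa(c,a,h=8,r=31.2):
    t=a+np.pi/6+np.arange(6)*np.pi/3; return np.c_[c[0]+r*np.cos(t),c[1]+r*np.sin(t),np.full(6,h)]
def fit(n,im,c0,S=6):
    u0=proj(n,[[*c0,8]])[0]; b=np.round(u0-22).astype(int)
    g=cv2.cvtColor(im,cv2.COLOR_RGB2GRAY)[b[1]:b[1]+44,b[0]:b[0]+44].astype(float)
    G=cv2.resize(g,None,fx=S,fy=S,interpolation=cv2.INTER_CUBIC)
    def cost(c,a):
        m=np.zeros(G.shape,np.uint8)
        for h in (0,8):
            p=((proj(n,hexa(c,a,h))-b+.5)*S-.5); pts=p if h==0 else np.vstack([pts,p])
        cv2.fillConvexPoly(m,cv2.convexHull(np.round(pts).astype(np.int32)),1)
        ring=cv2.dilate(m,np.ones((4*S//2*1+1,)*2,np.uint8))-m; er=cv2.erode(m,np.ones((S*2+1,)*2,np.uint8)); inn=m-er
        return G[ring>0].mean()-G[inn>0].mean()
    best=None;c=np.array(c0,float)
    for rng,st in((8,2),(2,.5)):
        L=[(cost(c+[dx,dy],np.radians(a)),dx,dy,a) for dx in np.arange(-rng,rng+.1,st) for dy in np.arange(-rng,rng+.1,st) for a in range(0,60,10)]
        q=min(L); c=c+[q[1],q[2]]
    A=[(cost(c,np.radians(a)),a) for a in range(0,60,2)]
    return c,sorted(A)[:6],max(A)
E
cat > fit.py <<'E'
from m import *
for n in("top","scene"):
    im,d=cams.camera(n)
    for c0 in((480,68),(481,214)):
        print(n,c0,fit(n,im,c0))
    if n=="top":
        vv,uu=np.mgrid[150:285,340:445]; P=unproj(n,np.c_[uu.ravel(),vv.ravel()],d[150:285,340:445].ravel())
        s=(P[:,2]>38)&(P[:,2]<54)&(P[:,0]<640); print(s.sum(),cv2.minAreaRect(P[s][:,:2].astype(np.float32)))
        hsv=cv2.cvtColor(im[150:285,340:445],cv2.COLOR_RGB2HSV).reshape(-1,3)
        o=(hsv[:,0]<18)&(hsv[:,1]>150)&(hsv[:,2]>120)
        Q=onplane(n,np.c_[uu.ravel(),vv.ravel()][o],97); k=Q[(abs(Q[:,0]-660)<50)&(abs(Q[:,1]+30)<50)]
        print("knob",len(k),k.mean(0),cv2.minAreaRect(k[:,:2].astype(np.float32)))
        bl=(hsv[:,0]>100)&(hsv[:,0]<125)&(hsv[:,1]>150)&(hsv[:,2]>80)
        Q=onplane(n,np.c_[uu.ravel(),vv.ravel()][bl],224); print("grip",len(Q),cv2.minAreaRect(Q[:,:2].astype(np.float32)))
a=im
t,_=cams.camera("top")
c1=cv2.resize(t[225:260,265:350],None,fx=7,fy=7,interpolation=cv2.INTER_CUBIC); c2=cv2.resize(t[155:275,340:440],None,fx=4,fy=4,interpolation=cv2.INTER_CUBIC)
H=np.zeros((245+300,700,3),np.uint8); H[:245,:595]=c1; H[245:,:400]=c2[:300]
cv2.imwrite("pics/crop1.png",H[...,::-1])
E
python3 fit.py; python3 -c "
from bench import env
s=env.state();print(s['q'],s['tool_rot'],s['eef_pos'])"
```

```text
top (480, 68) (array([479.5,  69.5]), [(np.float64(-153.65112732690352), 18), (np.float64(-153.23443147191298), 16), (np.float64(-152.5832527495431), 20), (np.float64(-151.22834514159896), 14), (np.float64(-149.41198135395808), 22), (np.float64(-146.62510251212134), 12)], (np.float64(-105.03973190856887), 48))
[-1.41758699e+00  1.23758561e-01  1.65028482e+00  1.54595418e-05
  1.36750739e+00 -8.25639129e-02] [9.93059599e-01 1.17612213e-01 8.30537443e-06 2.06585029e-05] [ 151.8345713  -632.01103551  214.69204016]Traceback (most recent call last):
  File "fit.py", line 5, in <module>
    print(n,c0,fit(n,im,c0))
               ~~~^^^^^^^^^
  File "m.py", line 19, in fit
    L=[(cost(c+[dx,dy],np.radians(a)),dx,dy,a) for dx in np.arange(-rng,rng+.1,st) for dy in np.arange(-rng,rng+.1,st) for a in range(0,60,10)]
        ~~~~^^^^^^^^^^^^^^^^^^^^^^^^^
  File "m.py", line 13, in cost
    p=((proj(n,hexa(c,a,h))-b+.5)*S-.5); pts=p if h==0 else np.vstack([pts,p])
        ~~~~^^^^^^^^^^^^^^^
  File "h.py", line 8, in proj
    K,d,E=cal(n); W=np.linalg.inv(E); return cv2.projectPoints(np.array(P,float).reshape(-1,3),cv2.Rodrigues(W[:3,:3])[0],W[:3,3],K,d)[0][:,0]
          ~~~^^^
  File "h.py", line 5, in cal
    c=cams.get_calibration(n); f=200/np.tan(np.radians(c["fov_y"])/2)
ValueError: time passes only in moves, steps and waits
```

Calibration was being fetched too often, so I'll cache it.

```bash
sed -i 's/^def cal/import functools\n@functools.lru_cache(None)\ndef cal/' h.py; python3 fit.py
```

```text
top (480, 68) (array([479.5,  69.5]), [(np.float64(-153.23116798848494), 18), (np.float64(-152.85418520756264), 16), (np.float64(-152.00188903970394), 20), (np.float64(-150.94000481252036), 14), (np.float64(-148.7203577467948), 22), (np.float64(-146.23180090632746), 12)], (np.float64(-104.77314625135264), 48))
top (481, 214) (array([483. , 214.5]), [(np.float64(-149.72955968181262), 18), (np.float64(-149.26057554247288), 20), (np.float64(-147.7651140597444), 22), (np.float64(-145.94981449345238), 16), (np.float64(-143.47338267942035), 14), (np.float64(-142.37970130851227), 24)], (np.float64(-104.67978788278855), 48))
1321 ((523.73193359375, -134.4541473388672), (240.3026580810547, 247.52622985839844), 3.0587213039398193)
knob 91 [656.8 -30.5  97. ] ((655.8523559570312, -29.59552764892578), (22.93504524230957, 45.335227966308594), 10.031559944152832)
grip 733 ((530.66162109375, -112.89602661132812), (138.1356201171875, 32.6107063293457), 14.23086929321289)
scene (480, 68) (array([481.,  66.]), [(np.float64(-102.97790911893993), 14), (np.float64(-102.97704020520035), 16), (np.float64(-102.96032288915717), 10), (np.float64(-101.8796026204414), 6), (np.float64(-101.78981298398445), 12), (np.float64(-101.27004693908725), 20)], (np.float64(-92.361075625701), 36))
scene (481, 214) (array([484.5, 212. ]), [(np.float64(-105.07396157803944), 20), (np.float64(-103.70828575356933), 18), (np.float64(-103.37841602308978), 16), (np.float64(-102.0903593174863), 22), (np.float64(-102.05114561105043), 14), (np.float64(-100.97235703315786), 24)], (np.float64(-93.04296266768876), 38))
```

View pics/crop1.png

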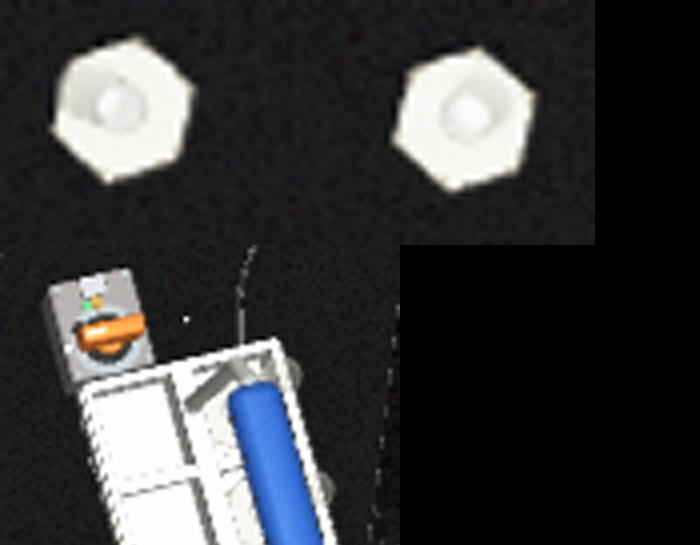

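Picture check: both white feet are clear hexagons, flats at about 17–19°. The knob bar lies across the carrier. One refinement of the carrier outline, then I move.

```bash
cat > car.py <<'E'
from m import *
def rect(x,y,a,h):
    cy=np.array([np.cos(a),np.sin(a)]);cx=np.array([np.sin(a),-np.cos(a)])
    return np.array([[*(np.array([x,y])+sx*74*cx+sy*120*cy),h] for sx,sy in((-1,-1),(1,-1),(1,1),(-1,1))])
S=4
def run(n):
    im,_=cams.camera(n); u0=proj(n,[[530,-114,20]])[0]; b=np.round(u0-75).astype(int)
    g=cv2.cvtColor(im,cv2.COLOR_RGB2GRAY)[max(b[1],0):b[1]+150,b[0]:b[0]+150].astype(float); G=cv2.resize(g,None,fx=S,fy=S,interpolation=cv2.INTER_CUBIC)
    G=np.minimum(G,150)
    def cost(v):
        pts=np.vstack([(proj(n,rect(v[0],v[1],np.radians(v[2]),h))-b+.5)*S-.5 for h in(0,46)])
        m=np.zeros(G.shape,np.uint8); cv2.fillConvexPoly(m,cv2.convexHull(np.round(pts).astype(np.int32)),1)
        ring=cv2.dilate(m,np.ones((9,9),np.uint8))-m; inn=m-cv2.erode(m,np.ones((9,9),np.uint8))
        return G[ring>0].mean()-G[inn>0].mean()
    R_=[minimize(cost,[531,-114,a],method="Nelder-Mead",options=dict(initial_simplex=[[531,-114,a],[537,-114,a],[531,-108,a],[531,-114,a+3]],xatol=.05)) for a in(12,14,16)]
    for r in R_: print(n,r.x,r.fun)
run("top");run("scene")
for n in("top","scene"):
    cams.camera(n)
    for t in("cell_lock_end","cell_middle","handle_grip","carrier","knob_grip"):
        print(n,t,[np.array(r["xyz"]) for r in cams.landmark_of(n,t)[:1]])
E
python3 car.py
```

```text
top [ 532.3 -117.5   14.2] -81.33274585195076
top [ 532.2 -117.2   14.2] -81.13858321832413
top [ 532.2 -117.1   14.2] -81.13858321832413
scene [ 534.  -119.5   14.2] -69.40752712855183
scene [ 534.1 -119.5   14.1] -69.40752712855183
scene [ 534.  -120.1   13.9] -69.46734972317716
top cell_lock_end [array([598. , -58. ,   4.9])]
top cell_middle [array([525.4, -76. ,   2.3])]
top handle_grip [array([ 531. , -110.8,  215.6])]
top carrier [array([ 531.1, -114.9,    2.2])]
top knob_grip []
scene cell_lock_end [array([598.1, -62.1,   8.8])]
scene cell_middle [array([521.8, -78. ,   7.3])]
scene handle_grip [array([ 532.4, -115.1,  213.3])]
scene carrier [array([ 531.7, -113.2,   -0.1])]
scene knob_grip [array([663.6, -32.4,  88.6])]
```

```bash
cat > plan.py <<'E'
import sys
from h import *
# usage: plan.py gx gy gz hdeg tiltdeg N back   (grasp-point target; h = lean direction; back = mm backed off along tool z)
def pose(gx,gy,gz,h,t,back=0):
    h=np.radians(h);t=np.radians(t); hv=np.array([np.cos(h),np.sin(h),0])
    z=np.cos(t)*np.array([0,0,-1])+np.sin(t)*hv; y=np.array([-np.sin(h),np.cos(h),0]); x=np.cross(y,z)
    return np.array([gx,gy,gz])+z*(19-back), R.from_matrix(np.c_[x,y,z])
def rows(p,r,P,Q,N):
    out=[];w=(r.inv()*Q).as_rotvec()/N;d=(P-p)/N;lim=[]
    for i in range(N):
        ri=r*R.from_rotvec(w*i); s=ri.inv().apply(d); out.append(np.r_[s,w])
    return np.array(out),np.linalg.norm(d),np.degrees(np.linalg.norm(w))
if __name__=="__main__":
    s=env.state(); p=np.array(s["eef_pos"]); r=R.from_quat(s["tool_rot"])
    a=[float(v) for v in sys.argv[1:]]; P,Q=pose(*a[:5],a[6] if len(a)>6 else 0); 
    o,dn,da=rows(p,r,P,Q,int(a[5]))
    print("mm/row",round(dn,1),"deg/row",round(da,2),"target",P.round(1),Q.as_quat().round(3))
    for q in o: print(q[:3].round(1),q[3:].round(4))
E
python3 plan.py 475 130 300 -103 32 18; 
```

```text
mm/row 45.6 deg/row 3.91 target [472.7 120.2 283.9] [ 0.752  0.598 -0.216  0.172]
[ 27.1 -36.5  -3.8] [-0.0172 -0.0278 -0.0599]
[ 29.1 -34.7  -5.2] [-0.0172 -0.0278 -0.0599]
[ 31.  -32.8  -6.7] [-0.0172 -0.0278 -0.0599]
[ 32.7 -30.8  -8.1] [-0.0172 -0.0278 -0.0599]
[ 34.2 -28.6  -9.5] [-0.0172 -0.0278 -0.0599]
[ 35.6 -26.4 -11. ] [-0.0172 -0.0278 -0.0599]
[ 36.7 -24.  -12.4] [-0.0172 -0.0278 -0.0599]
[ 37.7 -21.5 -13.8] [-0.0172 -0.0278 -0.0599]
[ 38.6 -19.  -15.2] [-0.0172 -0.0278 -0.0599]
[ 39.2 -16.4 -16.6] [-0.0172 -0.0278 -0.0599]
[ 39.6 -13.7 -18. ] [-0.0172 -0.0278 -0.0599]
[ 39.8 -11.  -19.3] [-0.0172 -0.0278 -0.0599]
[ 39.8  -8.3 -20.6] [-0.0172 -0.0278 -0.0599]
[ 39.7  -5.6 -21.8] [-0.0172 -0.0278 -0.0599]
[ 39.3  -2.8 -22.9] [-0.0172 -0.0278 -0.0599]
[ 38.7  -0.1 -24. ] [-0.0172 -0.0278 -0.0599]
[ 38.    2.6 -25.1] [-0.0172 -0.0278 -0.0599]
[ 37.    5.3 -26.1] [-0.0172 -0.0278 -0.0599]
```

Call:
play_rows([
  {"tx": 0, "ty": 0, "tz": -45},
  {"tx": 27, "ty": -36, "tz": -15, "ax": -0.017, "ay": -0.028, "az": -0.06},
  {"tx": 29, "ty": -35, "tz": -10, "ax": -0.017, "ay": -0.028, "az": -0.06},
  {"tx": 31, "ty": -33, "tz": -7, "ax": -0.017, "ay": -0.028, "az": -0.06},
  {"tx": 33, "ty": -31, "tz": -8, "ax": -0.017, "ay": -0.028, "az": -0.06},
  {"tx": 34, "ty": -29, "tz": -9, "ax": -0.017, "ay": -0.028, "az": -0.06},
  {"tx": 36, "ty": -26, "tz": -11, "ax": -0.017, "ay": -0.028, "az": -0.06},
  {"tx": 37, "ty": -24, "tz": -12, "ax": -0.017, "ay": -0.028, "az": -0.06},
  {"tx": 38, "ty": -21, "tz": -14, "ax": -0.017, "ay": -0.028, "az": -0.06},
  {"tx": 39, "ty": -19, "tz": -15, "ax": -0.017, "ay": -0.028, "az": -0.06},
  {"tx": 39, "ty": -16, "tz": -16, "ax": -0.017, "ay": -0.028, "az": -0.06},
  {"tx": 40, "ty": -14, "tz": -18, "ax": -0.017, "ay": -0.028, "az": -0.06},
])

```text
validation failed for argument at $.ro...
```

```bash
python3 plan.py 480 68 115 -103 32 9 130; python3 -c "
from bench import env
print(env.state()['q'].round(2))"
```

```text
mm/row 92.3 deg/row 7.82 target [493.2 125.3 209.1] [ 0.752  0.598 -0.216  0.172]
[ 56.5 -73.    0.6] [-0.0343 -0.0555 -0.1198]
[ 64.7 -65.6  -5.1] [-0.0343 -0.0555 -0.1198]
[ 71.6 -57.1 -11. ] [-0.0343 -0.0555 -0.1198]
[ 77.2 -47.7 -17. ] [-0.0343 -0.0555 -0.1198]
[ 81.2 -37.6 -22.8] [-0.0343 -0.0555 -0.1198]
[ 83.6 -26.8 -28.5] [-0.0343 -0.0555 -0.1198]
[ 84.4 -15.6 -33.9] [-0.0343 -0.0555 -0.1198]
[ 83.6  -4.3 -38.9] [-0.0343 -0.0555 -0.1198]
[ 81.1   7.  -43.5] [-0.0343 -0.0555 -0.1198]
[-1.42  0.12  1.65 -0.    1.37 -0.08]
```

Call:
play_rows([
  {"tx": 0, "ty": 0, "tz": -45, "ax": 0, "ay": 0, "az": 0, "grip": 60},
  {"tx": 27, "ty": -36, "tz": -15, "ax": -0.017, "ay": -0.028, "az": -0.06, "grip": 60},
  {"tx": 29, "ty": -35, "tz": -10, "ax": -0.017, "ay": -0.028, "az": -0.06, "grip": 60},
  {"tx": 31, "ty": -33, "tz": -7, "ax": -0.017, "ay": -0.028, "az": -0.06, "grip": 60},
  {"tx": 33, "ty": -31, "tz": -8, "ax": -0.017, "ay": -0.028, "az": -0.06, "grip": 60},
  {"tx": 34, "ty": -29, "tz": -9, "ax": -0.017, "ay": -0.028, "az": -0.06, "grip": 60},
  {"tx": 36, "ty": -26, "tz": -11, "ax": -0.017, "ay": -0.028, "az": -0.06, "grip": 60},
  {"tx": 37, "ty": -24, "tz": -12, "ax": -0.017, "ay": -0.028, "az": -0.06, "grip": 60},
  {"tx": 38, "ty": -21, "tz": -14, "ax": -0.017, "ay": -0.028, "az": -0.06, "grip": 60},
  {"tx": 39, "ty": -19, "tz": -15, "ax": -0.017, "ay": -0.028, "az": -0.06, "grip": 60},
  {"tx": 39, "ty": -16, "tz": -16, "ax": -0.017, "ay": -0.028, "az": -0.06, "grip": 60},
  {"tx": 40, "ty": -14, "tz": -18, "ax": -0.017, "ay": -0.028, "az": -0.06, "grip": 60},
])

```text
clock: 3.0
eef_pos: [349.5, -169.9, 316.8]
tool_rot: [0.885, 0.43, -0.138, 0.109]
wrist_force: [1.2, -0.8, 0.8]
finger_gap: 0.628
gripper_force: 0.0
```

```bash
python3 plan.py 480 68 115 -103 32 9 130; python3 -c "
from bench import env
print(env.state()['q'].round(2))"
```

```text
mm/row 38.4 deg/row 3.01 target [493.2 125.3 209.1] [ 0.752  0.598 -0.216  0.172]
[37.5 -8.1 -1.5] [-0.0134 -0.0214 -0.0462]
[37.8 -6.3 -2.4] [-0.0134 -0.0214 -0.0462]
[38.  -4.6 -3.2] [-0.0134 -0.0214 -0.0462]
[38.1 -2.8 -4.1] [-0.0134 -0.0214 -0.0462]
[38.1 -0.9 -4.9] [-0.0134 -0.0214 -0.0462]
[38.   0.9 -5.8] [-0.0134 -0.0214 -0.0462]
[37.7  2.7 -6.5] [-0.0134 -0.0214 -0.0462]
[37.4  4.6 -7.3] [-0.0134 -0.0214 -0.0462]
[37.   6.4 -8. ] [-0.0134 -0.0214 -0.0462]
[-0.33 -0.5   2.05 -0.35  1.63  0.32]
```

Call:
play_rows([
  {"tx": 37.5, "ty": -8, "tz": -6, "ax": -0.013, "ay": -0.021, "az": -0.046, "grip": 50},
  {"tx": 38, "ty": -6, "tz": -6, "ax": -0.013, "ay": -0.021, "az": -0.046, "grip": 50},
  {"tx": 38, "ty": -5, "tz": -6, "ax": -0.013, "ay": -0.021, "az": -0.046, "grip": 50},
  {"tx": 38, "ty": -3, "tz": -5, "ax": -0.013, "ay": -0.021, "az": -0.046, "grip": 50},
  {"tx": 38, "ty": -1, "tz": -5, "ax": -0.013, "ay": -0.021, "az": -0.046, "grip": 50},
  {"tx": 38, "ty": 1, "tz": -5, "ax": -0.013, "ay": -0.021, "az": -0.046, "grip": 50},
  {"tx": 38, "ty": 3, "tz": -5, "ax": -0.013, "ay": -0.021, "az": -0.046, "grip": 50},
  {"tx": 37, "ty": 5, "tz": -4, "ax": -0.013, "ay": -0.021, "az": -0.046, "grip": 50},
  {"tx": 37, "ty": 6, "tz": -3, "ax": -0.013, "ay": -0.021, "az": -0.046, "grip": 50},
  {"tx": 0, "ty": 0, "tz": 0, "ax": 0, "ay": 0, "az": 0, "grip": 50},
])

```text
clock: 4.0
eef_pos: [494.2, 124.9, 207.6]
tool_rot: [0.752, 0.599, -0.217, 0.168]
wrist_force: [-0.3, -0.5, -0.6]
finger_gap: 0.528
gripper_force: 0.0
```

```bash
python3 plan.py 480 68 115 -103 32 5; python3 - <<'E'
from h import *
im,_=snap("top","t2.png",(230,150,430,290),4)
print(env.state()['q'].round(2))
p=np.array(env.state()['eef_pos']); print(proj("top",p))
E
```

```text
mm/row 25.7 deg/row 0.1 target [477.7  58.2  98.9] [ 0.752  0.598 -0.216  0.172]
[-0.2 -0.  25.7] [-0.0014 -0.0006  0.0008]
[-0.2 -0.1 25.7] [-0.0014 -0.0006  0.0008]
[-0.2 -0.1 25.7] [-0.0014 -0.0006  0.0008]
[-0.2 -0.1 25.7] [-0.0014 -0.0006  0.0008]
[-0.1 -0.2 25.7] [-0.0014 -0.0006  0.0008]
[ 0.39  0.04  1.82 -0.44  1.62  0.67]
[[312.49264769 231.96343538]]
```

View pics/t2.png

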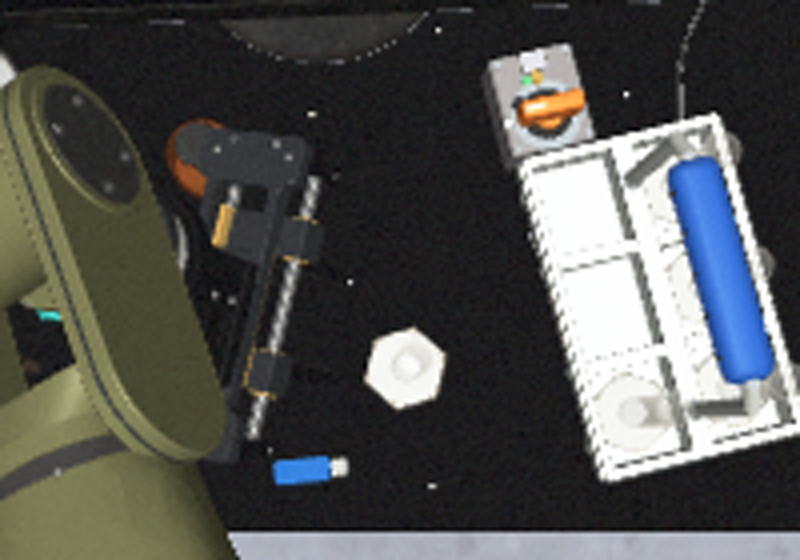

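Call:
play_rows([
  {"tx": 0, "ty": 0, "tz": 26, "ax": 0, "ay": 0, "az": 0, "grip": 50},
  {"tx": 0, "ty": 0, "tz": 26, "ax": 0, "ay": 0, "az": 0, "grip": 50},
  {"tx": 0, "ty": 0, "tz": 26, "ax": 0, "ay": 0, "az": 0, "grip": 50},
  {"tx": 0, "ty": 0, "tz": 26, "ax": 0, "ay": 0, "az": 0, "grip": 50},
  {"tx": -1, "ty": 0, "tz": 25, "ax": 0, "ay": 0, "az": 0, "grip": 50},
  {"tx": 0, "ty": 0, "tz": 0, "ax": 0, "ay": 0, "az": 0, "grip": 15},
  {"tx": 0, "ty": 0, "tz": 0, "ax": 0, "ay": 0, "az": 0, "grip": 15},
  {"tx": 0, "ty": 0, "tz": 0, "ax": 0, "ay": 0, "az": 0, "grip": 15},
  {"tx": 0, "ty": 0, "tz": 0, "ax": 0, "ay": 0, "az": 0, "grip": 15},
  {"tx": 0, "ty": 0, "tz": 0, "ax": 0, "ay": 0, "az": 0, "grip": 15},
])

```text
clock: 5.05
eef_pos: [479.5, 56.0, 103.6]
tool_rot: [0.754, 0.597, -0.214, 0.169]
wrist_force: [1.1, 1.0, 3.1]
finger_gap: 0.247
gripper_force: 29.8
```

```bash
python3 - <<'E'
from m import *
for n in("top","scene"):
    im,_=cams.camera(n)
    c,A,_=fit(n,im,(480,68)); print(n,c,A[:3])
E
```

```text
top [480.5  69.5] [(np.float64(-65.60739136480967), 18), (np.float64(-65.29374743248287), 20), (np.float64(-64.12752729072048), 22)]
scene [482.5  66. ] [(np.float64(-102.84258456112713), 16), (np.float64(-102.70093430316268), 10), (np.float64(-101.71785186745305), 14)]
```

```bash
cat > hold.py <<'E'
# hold.py set x y z yaw | hold.py go x y z yaw N : cylinder underside pose (yaw deg = flat normal that faces the cell's +x)
import sys,json
from plan import *
s=env.state(); p=np.array(s["eef_pos"]); r=R.from_quat(s["tool_rot"])
a=[float(v) for v in sys.argv[2:]]; c=np.array(a[:3]); rc=R.from_euler("z",a[3],degrees=True)
if sys.argv[1]=="set": json.dump([rc.inv().apply(p-c).tolist(),(rc.inv()*r).as_quat().tolist()],open("T.json","w")); print("ok")
else:
    t,q=json.load(open("T.json")); t=np.array(t);q=R.from_quat(q)
    rn=r*q.inv(); print("cyl now",(p-rn.apply(t)).round(1),rn.as_euler("zyx",degrees=True).round(1))
    o,dn,da=rows(p,r,c+rc.apply(t),rc*q,int(a[4])); print("mm/row",dn.round(1),"deg/row",da.round(2))
    for k in o: print(k[:3].round(1),k[3:].round(4))
E
python3 hold.py set 480.8 67.8 0 -103; python3 hold.py go 480.8 67.8 75 -75.8 6
```

```text
ok
cyl now [480.8  67.8  -0. ] [-103.    0.   -0.]
mm/row 12.5 deg/row 4.53
[ -6.3   0.9 -10.8] [-0.0416 -0.     -0.0673]
[ -6.4   0.9 -10.8] [-0.0416 -0.     -0.0673]
[ -6.4   0.9 -10.7] [-0.0416 -0.     -0.0673]
[ -6.5   0.9 -10.7] [-0.0416 -0.     -0.0673]
[ -6.5   0.9 -10.7] [-0.0416 -0.     -0.0673]
[ -6.6   0.9 -10.6] [-0.0416 -0.     -0.0673]
```

Call:
play_rows([
  {"tx": -5, "ty": 0, "tz": -8, "ax": 0, "ay": 0, "az": 0, "grip": 15},
  {"tx": -5, "ty": 0, "tz": -8, "ax": 0, "ay": 0, "az": 0, "grip": 15},
  {"tx": -6, "ty": 1, "tz": -9, "ax": -0.042, "ay": 0, "az": -0.067, "grip": 15},
  {"tx": -6, "ty": 1, "tz": -9, "ax": -0.042, "ay": 0, "az": -0.067, "grip": 15},
  {"tx": -6, "ty": 1, "tz": -9, "ax": -0.042, "ay": 0, "az": -0.067, "grip": 15},
  {"tx": -6, "ty": 1, "tz": -9, "ax": -0.042, "ay": 0, "az": -0.067, "grip": 15},
  {"tx": -6, "ty": 1, "tz": -9, "ax": -0.042, "ay": 0, "az": -0.067, "grip": 15},
  {"tx": -6, "ty": 1, "tz": -9, "ax": -0.042, "ay": 0, "az": -0.067, "grip": 15},
])

```text
clock: 5.95
eef_pos: [484.2, 53.1, 186.6]
tool_rot: [0.592, 0.758, -0.168, 0.215]
wrist_force: [-0.1, 0.4, -0.7]
finger_gap: 0.25
gripper_force: 29.9
```

```bash
python3 hold.py go 598.5 -59.5 75 -75.8 5
```

```text
cyl now [480.1  64.3  83. ] [-75.7  -0.1   0. ]
mm/row 34.3 deg/row 0.03
[-24.5  17.   17. ] [ 0.0004 -0.0001  0.0003]
[-24.5  17.   17. ] [ 0.0004 -0.0001  0.0003]
[-24.5  17.   17. ] [ 0.0004 -0.0001  0.0003]
[-24.5  17.   17. ] [ 0.0004 -0.0001  0.0003]
[-24.5  17.   17. ] [ 0.0004 -0.0001  0.0003]
```

Call:
play_rows([
  {"tx": -24, "ty": 17, "tz": 17, "ax": 0, "ay": 0, "az": 0, "grip": 15},
  {"tx": -25, "ty": 17, "tz": 17, "ax": 0, "ay": 0, "az": 0, "grip": 15},
  {"tx": -24, "ty": 17, "tz": 17, "ax": 0, "ay": 0, "az": 0, "grip": 15},
  {"tx": -25, "ty": 17, "tz": 17, "ax": 0, "ay": 0, "az": 0, "grip": 15},
  {"tx": -24, "ty": 17, "tz": 17, "ax": 0, "ay": 0, "az": 0, "grip": 15},
  {"tx": 0, "ty": 0, "tz": 0, "ax": 0, "ay": 0, "az": 0, "grip": 15},
])

```text
clock: 6.55
eef_pos: [603.8, -73.3, 178.0]
tool_rot: [0.594, 0.756, -0.168, 0.215]
wrist_force: [-1.4, 0.2, -0.6]
finger_gap: 0.251
gripper_force: 29.9
```

```bash
python3 hold.py go 598.5 -59.5 50 -75.8 4; python3 - <<'E'
from h import *
a,_=cams.camera("scene");b,_=cams.camera("top")
f=lambda i,x0,y0,x1,y1,s:cv2.resize(i[y0:y1,x0:x1],None,fx=s,fy=s,interpolation=cv2.INTER_CUBIC)
o=np.hstack([f(a,295,135,425,235,3),f(b,340,160,440,260,3)]); cv2.imwrite("pics/p1.png",o[...,::-1])
print(o.shape,env.state()["q"].round(2))
for n in("scene","top"):
    for r in cams.landmark_of(n,"cylinder_a")[:6]: print(n,np.round(r["xyz"]),round(r["confidence"],2))
E
```

```text
cyl now [599.8 -62.1  74.4] [-76.   -0.1  -0. ]
mm/row 6.1 deg/row 0.06
[ 3.8 -0.1  4.8] [-0.0003  0.0001 -0.001 ]
[ 3.8 -0.1  4.8] [-0.0003  0.0001 -0.001 ]
[ 3.8 -0.1  4.8] [-0.0003  0.0001 -0.001 ]
[ 3.8 -0.1  4.8] [-0.0003  0.0001 -0.001 ]
(300, 690, 3) [ 0.04  0.02  1.9  -0.59  1.17  0.02]
scene [ 617. -129.    6.] 0.78
scene [484. 212.  -1.] 0.72
scene [598. -61.  75.] 0.66
scene [543. 323.   1.] 0.65
scene [445. -97.  10.] 0.64
scene [ 541. -154.    8.] 0.6
top [493. 414.  -1.] 0.89
top [445. -93.   7.] 0.81
top [536. 322.  -0.] 0.81
top [ 617. -129.   10.] 0.66
top [480. 214.   2.] 0.53
top [597. -60.  74.] 0.49
```

View pics/p1.png

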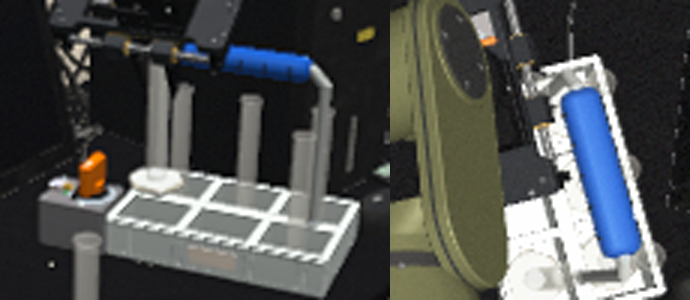

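Call:
play_rows([
  {"tx": 5.7, "ty": -0.4, "tz": 6, "ax": 0, "ay": 0, "az": 0, "grip": 15},
  {"tx": 4.2, "ty": 0, "tz": 6.8, "ax": 0, "ay": 0, "az": 0, "grip": 15},
  {"tx": 4.2, "ty": 0, "tz": 6.8, "ax": 0, "ay": 0, "az": 0, "grip": 15},
  {"tx": 2.1, "ty": 0, "tz": 3.4, "ax": 0, "ay": 0, "az": 0, "grip": 15},
  {"tx": 2.1, "ty": 0, "tz": 3.4, "ax": 0, "ay": 0, "az": 0, "grip": 15},
  {"tx": 0, "ty": 0, "tz": 0, "ax": 0, "ay": 0, "az": 0, "grip": 15},
])

```text
clock: 7.35
eef_pos: [601.3, -69.1, 144.6]
tool_rot: [0.593, 0.758, -0.168, 0.215]
wrist_force: [-0.0, 0.3, -1.4]
finger_gap: 0.25
gripper_force: 29.9
```

```bash
python3 hold.py go 599 -60.5 6 -75.8 5
```

```text
cyl now [597.1 -57.9  41. ] [-75.8   0.    0. ]
mm/row 7.0 deg/row 0.01
[3.2 0.2 6.3] [-0.0001 -0.0001 -0.0001]
[3.2 0.2 6.3] [-0.0001 -0.0001 -0.0001]
[3.2 0.2 6.3] [-0.0001 -0.0001 -0.0001]
[3.2 0.2 6.3] [-0.0001 -0.0001 -0.0001]
[3.2 0.2 6.3] [-0.0001 -0.0001 -0.0001]
```

Call:
play_rows([
  {"tx": 1.4, "ty": 0.8, "tz": 5, "ax": 0, "ay": 0, "az": 0, "grip": 15},
  {"tx": 2.6, "ty": 0, "tz": 4.2, "ax": 0, "ay": 0, "az": 0, "grip": 15},
  {"tx": 0, "ty": 0, "tz": 0, "ax": 0, "ay": 0, "az": 0, "grip": 15},
])

```text
clock: 7.65
eef_pos: [602.4, -70.5, 134.5]
tool_rot: [0.593, 0.758, -0.169, 0.214]
wrist_force: [0.2, -0.4, -1.8]
finger_gap: 0.25
gripper_force: 29.9
```

```bash
python3 hold.py go 598.5 -59.5 6 -75.8 4
```

```text
cyl now [598.1 -59.3  31. ] [-75.9   0.    0. ]
mm/row 6.2 deg/row 0.02
[3.2 0.1 5.4] [-0.0002 -0.0001 -0.0002]
[3.2 0.1 5.4] [-0.0002 -0.0001 -0.0002]
[3.2 0.1 5.4] [-0.0002 -0.0001 -0.0002]
[3.2 0.1 5.4] [-0.0002 -0.0001 -0.0002]
```

Free so far; continuing down.

Call:
play_rows([
  {"tx": 3.2, "ty": 0, "tz": 5.1, "ax": 0, "ay": 0, "az": 0, "grip": 15},
  {"tx": 3.2, "ty": 0, "tz": 5.1, "ax": 0, "ay": 0, "az": 0, "grip": 15},
  {"tx": 2.6, "ty": 0, "tz": 4.2, "ax": 0, "ay": 0, "az": 0, "grip": 15},
  {"tx": 0, "ty": 0, "tz": 0, "ax": 0, "ay": 0, "az": 0, "grip": 15},
])

```text
clock: 8.05
eef_pos: [602.1, -70.3, 117.2]
tool_rot: [0.593, 0.758, -0.169, 0.214]
wrist_force: [-0.2, 0.5, -1.3]
finger_gap: 0.251
gripper_force: 29.9
```

Call:
play_rows([
  {"tx": 0.8, "ty": 0, "tz": 1.3, "ax": 0, "ay": 0, "az": 0, "grip": 15},
  {"tx": 0.5, "ty": 0, "tz": 0.8, "ax": 0, "ay": 0, "az": 0, "grip": 15},
  {"tx": 0, "ty": 0, "tz": 0, "ax": 0, "ay": 0, "az": 0, "grip": 15},
])

```text
clock: 8.35
eef_pos: [602.9, -70.3, 116.2]
tool_rot: [0.593, 0.757, -0.168, 0.215]
wrist_force: [0.1, 0.3, -1.0]
finger_gap: 0.249
gripper_force: 29.9
```

```bash
python3 hold.py go 598.5 -59.5 6 -75.8 1
```

```text
cyl now [598.9 -59.1  12.6] [-75.8  -0.1   0. ]
mm/row 6.6 deg/row 0.08
[ 3.2 -0.3  5.8] [ 0.0005 -0.0001 -0.0013]
```

Call:
play_rows([
  {"tx": 1.3, "ty": 0, "tz": 2.1, "ax": 0, "ay": 0, "az": 0, "grip": 15},
  {"tx": 0.8, "ty": 0, "tz": 1.3, "ax": 0, "ay": 0, "az": 0, "grip": 15},
  {"tx": 0, "ty": 0, "tz": 0, "ax": 0, "ay": 0, "az": 0, "grip": 15},
])

```text
clock: 8.65
eef_pos: [602.7, -70.3, 111.7]
tool_rot: [0.593, 0.758, -0.168, 0.215]
wrist_force: [-0.4, -0.0, -0.6]
finger_gap: 0.252
gripper_force: 29.9
```

Call:
play_rows([
  {"tx": 0.5, "ty": 0, "tz": 0.8, "ax": 0, "ay": 0, "az": 0, "grip": 15},
  {"tx": 0.5, "ty": 0, "tz": 0.8, "ax": 0, "ay": 0, "az": 0, "grip": 15},
  {"tx": 0, "ty": 0, "tz": 0, "ax": 0, "ay": 0, "az": 0, "grip": 15},
])

```text
clock: 8.95
eef_pos: [602.8, -70.2, 110.0]
tool_rot: [0.593, 0.758, -0.168, 0.215]
wrist_force: [0.1, -0.4, -0.4]
finger_gap: 0.252
gripper_force: 29.9
```

Call:
play_rows([
  {"tx": 0.3, "ty": 0, "tz": 0.5, "ax": 0, "ay": 0, "az": 0, "grip": 15},
  {"tx": 0, "ty": 0, "tz": 0, "ax": 0, "ay": 0, "az": 0, "grip": 15},
])

```text
clock: 9.15
eef_pos: [602.9, -70.3, 109.7]
tool_rot: [0.593, 0.757, -0.168, 0.215]
wrist_force: [0.6, -0.8, -1.2]
finger_gap: 0.253
gripper_force: 29.9
```

```bash
python3 hold.py go 598.5 -59.5 6 -75.8 1
```

```text
cyl now [598.8 -59.1   6.1] [-75.8  -0.1   0. ]
mm/row 0.5 deg/row 0.07
[-0.2 -0.3  0.3] [ 0.0004 -0.0001 -0.0012]
```

Call:
play_rows([
  {"tx": 0.4, "ty": 0, "tz": 0.6, "ax": 0, "ay": 0, "az": 0, "grip": 15},
  {"tx": 0, "ty": 0, "tz": 0, "ax": 0, "ay": 0, "az": 0, "grip": 15},
])

```text
clock: 9.35
eef_pos: [603.1, -70.4, 109.7]
tool_rot: [0.593, 0.757, -0.168, 0.215]
wrist_force: [-0.5, 0.1, 3.3]
finger_gap: 0.25
gripper_force: 29.9
```

Call:
play_rows([
  {"tx": 0.4, "ty": 0, "tz": 0.6, "ax": 0, "ay": 0, "az": 0, "grip": 15},
  {"tx": 0, "ty": 0, "tz": 0, "ax": 0, "ay": 0, "az": 0, "grip": 15},
])

```text
clock: 9.55
eef_pos: [603.3, -70.5, 109.6]
tool_rot: [0.593, 0.757, -0.168, 0.216]
wrist_force: [-2.5, 0.3, 5.7]
finger_gap: 0.252
gripper_force: 29.9
```

Call:
play_rows([
  {"tx": 0.4, "ty": 0, "tz": 0.6, "ax": 0, "ay": 0, "az": 0, "grip": 15},
  {"tx": 0, "ty": 0, "tz": 0, "ax": 0, "ay": 0, "az": 0, "grip": 15},
])

```text
clock: 9.75
eef_pos: [603.5, -70.7, 109.7]
tool_rot: [0.593, 0.757, -0.168, 0.216]
wrist_force: [-3.3, 0.3, 8.5]
finger_gap: 0.256
gripper_force: 29.9
```

Call:
play_rows([
  {"tx": -0.5, "ty": 0, "tz": -0.8, "ax": 0, "ay": 0, "az": 0, "grip": 15},
  {"tx": 0, "ty": 0, "tz": 0, "ax": 0, "ay": 0, "az": 0, "grip": 45},
  {"tx": 0, "ty": 0, "tz": 0, "ax": 0, "ay": 0, "az": 0, "grip": 45},
  {"tx": 0, "ty": 0, "tz": 0, "ax": 0, "ay": 0, "az": 0, "grip": 45},
  {"tx": 0, "ty": 0, "tz": -10, "ax": 0, "ay": 0, "az": 0, "grip": 45},
  {"tx": 0, "ty": 0, "tz": -25, "ax": 0, "ay": 0, "az": 0, "grip": 45},
  {"tx": 0, "ty": 0, "tz": -40, "ax": 0, "ay": 0, "az": 0, "grip": 45},
  {"tx": 0, "ty": 0, "tz": -45, "ax": 0, "ay": 0, "az": 0, "grip": 45},
  {"tx": 0, "ty": 0, "tz": -45, "ax": 0, "ay": 0, "az": 0, "grip": 45},
])

```text
clock: 10.65
eef_pos: [581.3, 14.9, 250.4]
tool_rot: [0.593, 0.758, -0.168, 0.215]
wrist_force: [1.0, 0.4, -0.1]
finger_gap: 0.475
gripper_force: 0.0
```

```bash
python3 plan.py 483.7 213 115 -101 32 8 140; python3 - <<'E'
from m import *
np.set_printoptions(precision=1,suppress=True)
for n in("scene","top"):
    im,_=cams.camera(n)
    c,A,_=fit(n,im,(483,213)); print(n,"b",c,A[:3])
    for r in cams.landmark_of(n,"cylinder_a")[:8]: print(n,np.array(r["xyz"]),round(r["confidence"],2))
    print([np.array(r["xyz"]) for r in cams.landmark_of(n,"cell_middle")[:1]])
E
```

```text
mm/row 34.6 deg/row 3.11 target [495.9 275.9 217.6] [ 0.742  0.611 -0.213  0.175]
[ 31.3  -2.5 -14.5] [ 0.0287 -0.0007  0.0461]
[ 31.1  -4.4 -14.4] [ 0.0287 -0.0007  0.0461]
[ 30.9  -6.2 -14.3] [ 0.0287 -0.0007  0.0461]
[ 30.5  -8.  -14.1] [ 0.0287 -0.0007  0.0461]
[ 30.1  -9.8 -13.9] [ 0.0287 -0.0007  0.0461]
[ 29.6 -11.6 -13.6] [ 0.0287 -0.0007  0.0461]
[ 29.  -13.4 -13.2] [ 0.0287 -0.0007  0.0461]
[ 28.4 -15.1 -12.9] [ 0.0287 -0.0007  0.0461]
scene b [484.5 212. ] [(np.float64(-105.79119645939636), 20), (np.float64(-104.4195509166288), 18), (np.float64(-104.09526642755617), 16)]
scene [445.4 -99.9   9.6] 0.86
scene [ 540.1 -153.6    6.6] 0.83
scene [ 617.7 -128.8    4.1] 0.73
scene [542.3 325.3  -0.6] 0.71
scene [596.  -56.6   3.5] 0.57
scene [479.5 215.8  -1.8] 0.56
[array([523.3, -79.6,   8.2])]
top b [489.5 214. ] [(np.float64(-14.733667882486358), 0), (np.float64(-14.314902849291414), 58), (np.float64(-14.096220354207418), 56)]
top [488.1 416.5  -0. ] 0.97
top [535.9 322.   -3.7] 0.77
top [595.4 -60.9   5.4] 0.72
top [ 465.4 -172.     8.3] 0.69
top [ 540.1 -151.4    2.4] 0.65
top [ 616.3 -130.7    7.3] 0.6
top [445.5 -97.    7.9] 0.58
top [ 530.2 -112.8  215.4] 0.25
[array([525.5, -78.1,   2.9])]
```

```bash
python3 plan.py 483.7 213 117 -41 32 8 105
```

```text
mm/row 33.8 deg/row 4.39 target [449.3 242.9 189.9] [ 0.337  0.9   -0.097  0.258]
[ 30.8  -9.1 -10.6] [-0.0406 -0.0008 -0.065 ]
[ 31.3  -6.7 -10.9] [-0.0406 -0.0008 -0.065 ]
[ 31.7  -4.2 -11.1] [-0.0406 -0.0008 -0.065 ]
[ 31.8  -1.7 -11.3] [-0.0406 -0.0008 -0.065 ]
[ 31.9   0.9 -11.3] [-0.0406 -0.0008 -0.065 ]
[ 31.7   3.4 -11.3] [-0.0406 -0.0008 -0.065 ]
[ 31.4   5.9 -11.1] [-0.0406 -0.0008 -0.065 ]
[ 30.9   8.4 -10.8] [-0.0406 -0.0008 -0.065 ]
```

Call:
play_rows([
  {"tx": 31, "ty": -9, "tz": -11, "ax": -0.041, "ay": 0, "az": -0.065, "grip": 45},
  {"tx": 31, "ty": -7, "tz": -11, "ax": -0.041, "ay": 0, "az": -0.065, "grip": 45},
  {"tx": 32, "ty": -4, "tz": -11, "ax": -0.041, "ay": 0, "az": -0.065, "grip": 45},
  {"tx": 32, "ty": -2, "tz": -11, "ax": -0.041, "ay": 0, "az": -0.065, "grip": 45},
  {"tx": 32, "ty": 1, "tz": -11, "ax": -0.041, "ay": 0, "az": -0.065, "grip": 45},
  {"tx": 32, "ty": 3, "tz": -11, "ax": -0.041, "ay": 0, "az": -0.065, "grip": 50},
  {"tx": 31, "ty": 6, "tz": -11, "ax": -0.041, "ay": 0, "az": -0.065, "grip": 50},
  {"tx": 31, "ty": 8, "tz": -11, "ax": -0.041, "ay": 0, "az": -0.065, "grip": 50},
  {"tx": 0, "ty": 0, "tz": 0, "ax": 0, "ay": 0, "az": 0, "grip": 50},
])

```text
clock: 11.85
eef_pos: [446.4, 243.2, 187.6]
tool_rot: [0.334, 0.902, -0.095, 0.256]
wrist_force: [0.3, -1.1, -0.2]
finger_gap: 0.524
gripper_force: 0.0
```

```bash
python3 plan.py 483.7 213 117 -41 32 4; python3 - <<'E'
from h import *
a,_=cams.camera("scene");b,_=cams.camera("top")
f=lambda i,x0,y0,x1,y1,s:cv2.resize(i[y0:y1,x0:x1],None,fx=s,fy=s,interpolation=cv2.INTER_CUBIC)
o=np.hstack([f(a,250,130,370,290,3),f(b,190,140,330,300,3)]); cv2.imwrite("pics/p2.png",o[...,::-1])
print(o.shape,env.state()["q"].round(2))
E
```

```text
mm/row 26.1 deg/row 0.11 target [491.3 206.4 100.9] [ 0.337  0.9   -0.097  0.258]
[-1.   0.3 26.1] [ 0.0008 -0.0014  0.0011]
[-0.9  0.4 26.1] [ 0.0008 -0.0014  0.0011]
[-0.9  0.4 26.1] [ 0.0008 -0.0014  0.0011]
[-0.8  0.4 26.1] [ 0.0008 -0.0014  0.0011]
(480, 780, 3) [ 0.69 -0.22  2.1  -0.59  1.22  0.03]
```

View pics/p2.png

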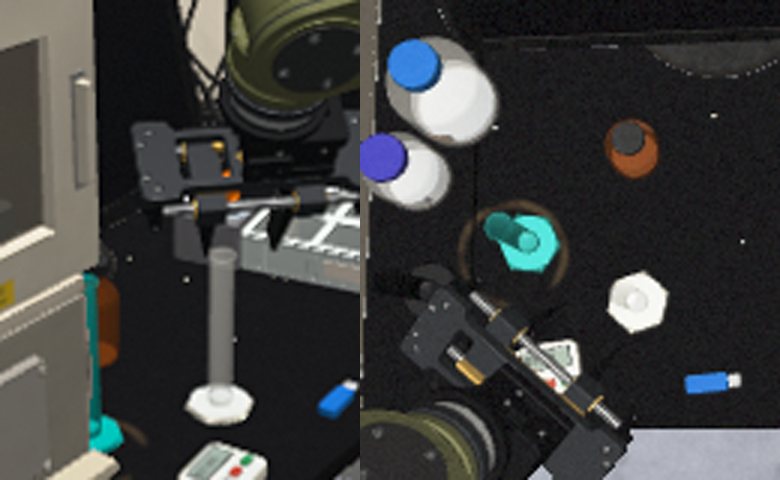

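Left (scene): the gripper stands above tube b at (222,255). Right (top): foot b is at (638,300), and the gripper is clear of the turquoise look-alike at (528,243). Descending.

Call:
play_rows([
  {"tx": -1, "ty": 0.4, "tz": 26, "ax": 0, "ay": 0, "az": 0, "grip": 50},
  {"tx": -1, "ty": 0.4, "tz": 26, "ax": 0, "ay": 0, "az": 0, "grip": 50},
  {"tx": -1, "ty": 0.4, "tz": 26, "ax": 0, "ay": 0, "az": 0, "grip": 50},
  {"tx": -1, "ty": 0.4, "tz": 26, "ax": 0, "ay": 0, "az": 0, "grip": 50},
  {"tx": 0, "ty": 0, "tz": 0, "ax": 0, "ay": 0, "az": 0, "grip": 50},
  {"tx": 0, "ty": 0, "tz": 0, "ax": 0, "ay": 0, "az": 0, "grip": 15},
  {"tx": 0, "ty": 0, "tz": 0, "ax": 0, "ay": 0, "az": 0, "grip": 15},
  {"tx": 0, "ty": 0, "tz": 0, "ax": 0, "ay": 0, "az": 0, "grip": 15},
  {"tx": 0, "ty": 0, "tz": 0, "ax": 0, "ay": 0, "az": 0, "grip": 15},
  {"tx": 0, "ty": 0, "tz": 0, "ax": 0, "ay": 0, "az": 0, "grip": 15},
])

```text
clock: 12.95
eef_pos: [494.9, 206.9, 106.1]
tool_rot: [0.337, 0.901, -0.092, 0.258]
wrist_force: [0.1, 0.3, 2.3]
finger_gap: 0.252
gripper_force: 29.8
```

```bash
python3 - <<'E'
from m import *
s=env.state(); p=np.array(s["eef_pos"]);z=R.from_quat(s["tool_rot"]).apply([0,0,1]); print("grasp",p-19*z,s["gripper_force"],s["finger_gap"])
for n in("top","scene"):
    im,_=cams.camera(n)
    c,A,_=fit(n,im,(483,213)); print(n,c,[(round(float(x),1),y) for x,y in A[:4]])
E
```

```text
grasp [487.3 213.3 122.2] 29.844754457299132 0.2517595373588516
top [483.5 215.5] [(-92.1, 20), (-91.7, 18), (-91.3, 16), (-91.2, 22)]
scene [485. 212.] [(-98.2, 16), (-98.2, 20), (-97.3, 14), (-95.9, 12)]
```

```bash
python3 hold.py set 484.3 213.7 0 -41.5; python3 hold.py go 484.3 213.7 20 -41.5 2;python3 hold.py go 500 75 78 -75.8 7
```

```text
ok
cyl now [484.3 213.7  -0. ] [-41.5   0.   -0. ]
mm/row 10.0 deg/row 0.0
[-5.3  0.1 -8.5] [0. 0. 0.]
[-5.3  0.1 -8.5] [0. 0. 0.]
cyl now [484.3 213.7  -0. ] [-41.5   0.   -0. ]
mm/row 23.4 deg/row 4.9
[-18.2 -14.5  -1.9] [ 0.0451 -0.0006  0.0726]
[-19.3 -13.2  -1.3] [ 0.0451 -0.0006  0.0726]
[-20.2 -11.8  -0.7] [ 0.0451 -0.0006  0.0726]
[-21.  -10.3  -0.2] [ 0.0451 -0.0006  0.0726]
[-21.7  -8.8   0.3] [ 0.0451 -0.0006  0.0726]
[-22.2  -7.2   0.6] [ 0.0451 -0.0006  0.0726]
[-22.7  -5.5   0.9] [ 0.0451 -0.0006  0.0726]
```

Call:
play_rows([
  {"tx": -5.3, "ty": 0, "tz": -8.5, "ax": 0, "ay": 0, "az": 0, "grip": 15},
  {"tx": -5.3, "ty": 0, "tz": -8.5, "ax": 0, "ay": 0, "az": 0, "grip": 15},
  {"tx": -18, "ty": -14.5, "tz": -2, "ax": 0.045, "ay": 0, "az": 0.073, "grip": 15},
  {"tx": -19, "ty": -13, "tz": -1, "ax": 0.045, "ay": 0, "az": 0.073, "grip": 15},
  {"tx": -20, "ty": -12, "tz": -1, "ax": 0.045, "ay": 0, "az": 0.073, "grip": 15},
  {"tx": -21, "ty": -10, "tz": 0, "ax": 0.045, "ay": 0, "az": 0.073, "grip": 15},
  {"tx": -22, "ty": -9, "tz": 0, "ax": 0.045, "ay": 0, "az": 0.073, "grip": 15},
  {"tx": -22, "ty": -7, "tz": 1, "ax": 0.045, "ay": 0, "az": 0.073, "grip": 15},
  {"tx": -22, "ty": -5.5, "tz": 1, "ax": 0.045, "ay": 0, "az": 0.073, "grip": 15},
  {"tx": 0, "ty": 0, "tz": 0, "ax": 0, "ay": 0, "az": 0, "grip": 15},
])

```text
clock: 14.05
eef_pos: [505.9, 62.4, 204.6]
tool_rot: [0.59, 0.76, -0.163, 0.218]
wrist_force: [0.4, 0.5, -0.1]
finger_gap: 0.249
gripper_force: 29.9
```

```bash
python3 hold.py go 522.9 -78.5 75 -75.8 5
```

```text
cyl now [501.2  74.6  98.7] [-76.1  -0.1   0.3]
mm/row 31.2 deg/row 0.08
[-23.6  -3.5  20. ] [-0.     -0.0009 -0.0012]
[-23.6  -3.5  20.1] [-0.     -0.0009 -0.0012]
[-23.6  -3.5  20.1] [-0.     -0.0009 -0.0012]
[-23.6  -3.5  20.1] [-0.     -0.0009 -0.0012]
[-23.6  -3.6  20.1] [-0.     -0.0009 -0.0012]
```

Call:
play_rows([
  {"tx": -24, "ty": -3.5, "tz": 20, "ax": 0, "ay": -0.001, "az": -0.001, "grip": 15},
  {"tx": -24, "ty": -3.5, "tz": 20, "ax": 0, "ay": -0.001, "az": -0.001, "grip": 15},
  {"tx": -24, "ty": -3.5, "tz": 20, "ax": 0, "ay": -0.001, "az": -0.001, "grip": 15},
  {"tx": -23, "ty": -3.5, "tz": 20, "ax": 0, "ay": -0.001, "az": -0.001, "grip": 15},
  {"tx": -23, "ty": -3.5, "tz": 20, "ax": 0, "ay": -0.001, "az": -0.001, "grip": 15},
  {"tx": 0, "ty": 0, "tz": 0, "ax": 0, "ay": 0, "az": 0, "grip": 15},
  {"tx": 0, "ty": 0, "tz": 0, "ax": 0, "ay": 0, "az": 0, "grip": 15},
])

```text
clock: 14.75
eef_pos: [526.2, -88.5, 178.4]
tool_rot: [0.586, 0.762, -0.166, 0.218]
wrist_force: [-0.1, 0.3, -0.8]
finger_gap: 0.25
gripper_force: 29.9
```

```bash
python3 hold.py go 522.9 -78.5 41 -75.8 5; python3 - <<'E'
from h import *
np.set_printoptions(precision=1,suppress=True)
a,_=snap("scene","p3.png",(300,135,430,235),5)
for n in("scene","top"):
    if n=="top": cams.camera(n)
    for r in cams.landmark_of(n,"cylinder_a")[:8]: print(n,np.array(r["xyz"]),round(r["confidence"],2))
    print([np.array(r["xyz"]) for r in cams.landmark_of(n,"cell_middle")[:1]])
E
```

```text
cyl now [520.8 -76.9  72.4] [-75.7   0.2  -0. ]
mm/row 6.3 deg/row 0.05
[3.  0.2 5.5] [-0.0005 -0.0001  0.0007]
[3.  0.2 5.5] [-0.0005 -0.0001  0.0007]
[3.  0.2 5.5] [-0.0005 -0.0001  0.0007]
[3.  0.2 5.5] [-0.0005 -0.0001  0.0007]
[3.  0.2 5.5] [-0.0005 -0.0001  0.0007]
scene [520.7 -74.8  74.1] 0.86
scene [598.5 -58.8   6.1] 0.75
scene [444.5 -96.8  10.6] 0.69
scene [ 618.2 -130.5    2.8] 0.56
scene [538.2 326.6   1.7] 0.51
[array([522.5, -74.3,   7.8])]
top [ 619.6 -132.3   11.3] 0.69
top [ 467.  -170.1    8.4] 0.68
top [538.9 325.3   1.7] 0.67
top [ 539.2 -153.2    3.8] 0.66
top [491.5 416.6  -0.5] 0.66
top [521.3 -73.5  75.2] 0.61
top [597.1 -60.5   6.4] 0.5
[]
```

View pics/p3.png

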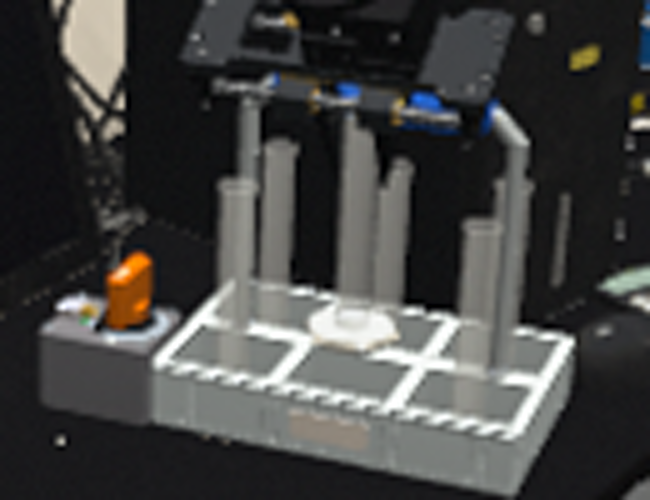

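Cylinder a stands upright in the lock-end cell, tube at about (235,260). Cylinder b is held over the middle cell, foot at (352,325). Lowering.

Call:
play_rows([
  {"tx": 3, "ty": 1, "tz": 5.5, "ax": 0, "ay": 0, "az": 0, "grip": 15},
  {"tx": 3, "ty": 0.6, "tz": 5.5, "ax": 0, "ay": 0, "az": 0, "grip": 15},
  {"tx": 3, "ty": 0, "tz": 5.5, "ax": 0, "ay": 0, "az": 0, "grip": 15},
  {"tx": 2, "ty": 0, "tz": 3.5, "ax": 0, "ay": 0, "az": 0, "grip": 15},
  {"tx": 0, "ty": 0, "tz": 0, "ax": 0, "ay": 0, "az": 0, "grip": 15},
  {"tx": 0, "ty": 0, "tz": 0, "ax": 0, "ay": 0, "az": 0, "grip": 15},
])

```text
clock: 15.65
eef_pos: [528.5, -89.6, 155.8]
tool_rot: [0.586, 0.762, -0.166, 0.219]
wrist_force: [0.5, -0.6, -0.3]
finger_gap: 0.253
gripper_force: 29.9
```

```bash
python3 hold.py go 522.9 -78.5 36 -75.8 2
```

```text
cyl now [523.1 -78.1  49.7] [-75.7   0.2  -0.1]
mm/row 6.9 deg/row 0.13
[ 3.5 -0.4  5.9] [-0.0012  0.0001  0.0019]
[ 3.5 -0.4  5.9] [-0.0012  0.0001  0.0019]
```

Call:
play_rows([
  {"tx": 2.1, "ty": 0, "tz": 3.4, "ax": 0, "ay": 0, "az": 0, "grip": 15},
  {"tx": 2.1, "ty": 0, "tz": 3.4, "ax": 0, "ay": 0, "az": 0, "grip": 15},
  {"tx": 2.1, "ty": 0, "tz": 3.4, "ax": 0, "ay": 0, "az": 0, "grip": 15},
  {"tx": 0, "ty": 0, "tz": 0, "ax": 0, "ay": 0, "az": 0, "grip": 15},
])

```text
clock: 16.05
eef_pos: [528.1, -89.6, 143.0]
tool_rot: [0.586, 0.763, -0.166, 0.218]
wrist_force: [0.2, 0.4, 0.3]
finger_gap: 0.253
gripper_force: 29.9
```

```bash
python3 hold.py go 522.9 -78.5 10 -75.8 4
```

```text
cyl now [522.6 -78.   37. ] [-75.7   0.3  -0.1]
mm/row 6.7 deg/row 0.08
[ 3.4 -0.1  5.8] [-0.0008 -0.      0.0011]
[ 3.4 -0.1  5.8] [-0.0008 -0.      0.0011]
[ 3.4 -0.1  5.8] [-0.0008 -0.      0.0011]
[ 3.4 -0.1  5.8] [-0.0008 -0.      0.0011]
```

Inside the cell with no contact; down to about z = 10.

Call:
play_rows([
  {"tx": 3.4, "ty": 0, "tz": 5.7, "ax": 0, "ay": 0, "az": 0, "grip": 15},
  {"tx": 3.4, "ty": 0, "tz": 5.7, "ax": 0, "ay": 0, "az": 0, "grip": 15},
  {"tx": 3.4, "ty": 0, "tz": 5.7, "ax": 0, "ay": 0, "az": 0, "grip": 15},
  {"tx": 2.6, "ty": 0, "tz": 4.4, "ax": 0, "ay": 0, "az": 0, "grip": 15},
  {"tx": 0, "ty": 0, "tz": 0, "ax": 0, "ay": 0, "az": 0, "grip": 15},
  {"tx": 0, "ty": 0, "tz": 0, "ax": 0, "ay": 0, "az": 0, "grip": 15},
])

```text
clock: 16.65
eef_pos: [528.8, -90.0, 118.8]
tool_rot: [0.586, 0.762, -0.166, 0.219]
wrist_force: [-0.6, -0.3, -0.6]
finger_gap: 0.251
gripper_force: 29.9
```

Call:
play_rows([
  {"tx": 0.8, "ty": 0, "tz": 1.3, "ax": 0, "ay": 0, "az": 0, "grip": 15},
  {"tx": 0.5, "ty": 0, "tz": 0.8, "ax": 0, "ay": 0, "az": 0, "grip": 15},
  {"tx": 0, "ty": 0, "tz": 0, "ax": 0, "ay": 0, "az": 0, "grip": 15},
])

```text
clock: 16.95
eef_pos: [528.9, -90.0, 116.5]
tool_rot: [0.586, 0.762, -0.166, 0.219]
wrist_force: [-0.4, 0.2, -1.5]
finger_gap: 0.245
gripper_force: 29.9
```

Call:
play_rows([
  {"tx": 0.5, "ty": 0, "tz": 0.8, "ax": 0, "ay": 0, "az": 0, "grip": 15},
  {"tx": 0, "ty": 0, "tz": 0, "ax": 0, "ay": 0, "az": 0, "grip": 15},
])

```text
clock: 17.15
eef_pos: [528.8, -90.0, 115.5]
tool_rot: [0.586, 0.762, -0.166, 0.219]
wrist_force: [-0.1, 1.0, -1.6]
finger_gap: 0.25
gripper_force: 29.9
```

```bash
python3 hold.py go 522.9 -78.5 6 -75.8 1
```

```text
cyl now [523.4 -78.5   9.5] [-75.7   0.2  -0.1]
mm/row 3.6 deg/row 0.24
[ 1.9 -1.   2.9] [-0.0021  0.0003  0.0036]
```

Call:
play_rows([
  {"tx": 0.8, "ty": 0, "tz": 1.3, "ax": 0, "ay": 0, "az": 0, "grip": 15},
  {"tx": 0.8, "ty": 0, "tz": 1.3, "ax": 0, "ay": 0, "az": 0, "grip": 15},
  {"tx": 0, "ty": 0, "tz": 0, "ax": 0, "ay": 0, "az": 0, "grip": 15},
])

```text
clock: 17.45
eef_pos: [528.8, -90.1, 112.3]
tool_rot: [0.586, 0.762, -0.166, 0.219]
wrist_force: [-0.2, 0.1, -1.6]
finger_gap: 0.252
gripper_force: 29.9
```

Call:
play_rows([
  {"tx": 0.5, "ty": 0, "tz": 0.8, "ax": 0, "ay": 0, "az": 0, "grip": 15},
  {"tx": 0, "ty": 0, "tz": 0, "ax": 0, "ay": 0, "az": 0, "grip": 15},
])

```text
clock: 17.65
eef_pos: [529.1, -90.2, 112.2]
tool_rot: [0.586, 0.762, -0.166, 0.219]
wrist_force: [-1.2, -0.4, 2.8]
finger_gap: 0.251
gripper_force: 29.9
```

Call:
play_rows([
  {"tx": 0.4, "ty": 0, "tz": 0.6, "ax": 0, "ay": 0, "az": 0, "grip": 15},
  {"tx": 0, "ty": 0, "tz": 0, "ax": 0, "ay": 0, "az": 0, "grip": 15},
])

```text
clock: 17.85
eef_pos: [529.3, -90.4, 112.2]
tool_rot: [0.586, 0.762, -0.166, 0.22]
wrist_force: [-2.8, 0.2, 5.5]
finger_gap: 0.251
gripper_force: 29.8
```

Call:
play_rows([
  {"tx": -0.4, "ty": 0, "tz": -0.6, "ax": 0, "ay": 0, "az": 0, "grip": 15},
  {"tx": 0, "ty": 0, "tz": 0, "ax": 0, "ay": 0, "az": 0, "grip": 45},
  {"tx": 0, "ty": 0, "tz": 0, "ax": 0, "ay": 0, "az": 0, "grip": 45},
  {"tx": 0, "ty": 0, "tz": 0, "ax": 0, "ay": 0, "az": 0, "grip": 45},
  {"tx": 0, "ty": 0, "tz": -10, "ax": 0, "ay": 0, "az": 0, "grip": 45},
  {"tx": 0, "ty": 0, "tz": -25, "ax": 0, "ay": 0, "az": 0, "grip": 45},
  {"tx": 0, "ty": 0, "tz": -40, "ax": 0, "ay": 0, "az": 0, "grip": 45},
  {"tx": 0, "ty": 0, "tz": -45, "ax": 0, "ay": 0, "az": 0, "grip": 45},
  {"tx": 0, "ty": 0, "tz": -45, "ax": 0, "ay": 0, "az": 0, "grip": 45},
  {"tx": 0, "ty": 0, "tz": 0, "ax": 0, "ay": 0, "az": 0, "grip": 45},
])

```text
clock: 18.85
eef_pos: [508.7, -3.4, 259.5]
tool_rot: [0.586, 0.762, -0.161, 0.223]
wrist_force: [1.5, 0.5, 0.3]
finger_gap: 0.473
gripper_force: 0.0
```

```bash
python3 - <<'E'
from h import *
np.set_printoptions(precision=1,suppress=True)
s=env.state(); print(s["eef_pos"],s["q"].round(2))
K=[]
for n in("scene","top"):
    im,d=cams.camera(n)
    for r in cams.landmark_of(n,"cylinder_a")[:9]:
        x=np.array(r["xyz"])
        if x[1]<0: print(n,x,round(r["confidence"],2))
    for _ in range(2):
        cams.camera(n); print("knob",[np.array(r["xyz"]) for r in cams.landmark_of(n,"knob_grip")[:1]])
    hsv=cv2.cvtColor(im,cv2.COLOR_RGB2HSV); u=proj(n,[[660,-30,90]])[0].astype(int)
    m=np.zeros(im.shape[:2],bool); m[u[1]-25:u[1]+25,u[0]-25:u[0]+25]=1
    m&=(hsv[...,0]<18)&(hsv[...,1]>150)&(hsv[...,2]>100); v,w=np.nonzero(m)
    P=unproj(n,np.c_[w,v],d[v,w]); P=P[(P[:,2]>60)&(P[:,2]<105)]; print(n,len(P),P.mean(0),np.percentile(P,[5,95],axis=0))
    t=P[P[:,2]>90]; print(len(t),cv2.minAreaRect(t[:,:2].astype(np.float32)) if len(t)>4 else "")
E
```

```text
[508.7  -3.4 259.5] [ 0.2 -0.2  2.  -0.6  1.4  0.1]
scene [445.2 -99.5  10.5] 0.79
scene [520.  -73.1   6.8] 0.76
scene [ 541.8 -154.1    8.3] 0.61
scene [ 616.4 -128.7    2.6] 0.58
scene [599.4 -53.7   4.4] 0.56
scene [522.2 -77.5   6.1] 0.17
knob [array([663.3, -32.9,  86.8])]
knob [array([661.9, -30.8,  86.7])]
scene 91 [652.6 -22.3  83.6] [[647.  -44.3  66.3]
 [659.2  -6.3  98.3]]
31 ((656.505859375, -24.502105712890625), (14.585563659667969, 41.55857849121094), 18.77288246154785)
top [598.  -59.1   5.7] 0.9
top [446.9 -99.1  11.1] 0.9
top [521.9 -76.3   6.1] 0.78
top [ 617.6 -130.1    9.6] 0.62
top [ 542.1 -151.8    7.8] 0.61
top [ 465.7 -170.4    7.5] 0.6
top [524.7 -79.9   4.5] 0.29
knob [array([660., -30.,  86.])]
knob [array([658.2, -28.2,  85.3])]
top 88 [658.4 -31.3  90.2] [[650.5 -48.9  70.3]
 [667.8 -10.4  99.9]]
60 ((661.2428588867188, -29.587890625), (14.3361234664917, 44.63238525390625), 13.657933235168457)
```

```bash
python3 - <<'E'
from h import *
np.set_printoptions(precision=0,suppress=True)
for n in("top","scene"):
    im,d=cams.camera(n); vv,uu=np.mgrid[0:400:2,0:640:2]; P=unproj(n,np.c_[uu.ravel(),vv.ravel()],d[::2,::2].ravel())
    for y0 in range(-200,100,50):
        s=(P[:,1]>y0)&(P[:,1]<y0+50)&(P[:,0]>690)&(P[:,0]<900)
        for z0,z1 in((20,140),(140,200),(200,280),(280,350),(350,600)):
            q=P[s&(P[:,2]>z0)&(P[:,2]<z1)]
            if len(q): print(n,y0,z0,z1,len(q),"xmin",q[:,0].min())
E
```

```text
top -200 20 140 10 xmin 858.892303353028
top -150 20 140 36 xmin 746.6126765603206
top -150 140 200 27 xmin 771.9869473483764
top -150 200 280 41 xmin 785.0330384958911
top -150 280 350 53 xmin 808.2322151155481
top -100 20 140 78 xmin 692.917429195513
top -100 140 200 64 xmin 770.7936306309797
top -100 200 280 103 xmin 784.4644000409153
top -100 280 350 137 xmin 806.8576252468258
top -50 20 140 111 xmin 690.339564740982
top -50 140 200 61 xmin 769.0501063552069
top -50 200 280 103 xmin 782.5114387637424
top -50 280 350 135 xmin 803.8312900028047
top 0 20 140 83 xmin 691.0081592359375
top 0 140 200 64 xmin 764.9680118002555
top 0 200 280 104 xmin 781.6785637909718
top 0 280 350 136 xmin 802.0624882590207
top 50 20 140 80 xmin 737.7560697764518
top 50 140 200 64 xmin 762.3848697281496
top 50 200 280 100 xmin 777.005581520626
top 50 280 350 142 xmin 800.1503623837189
scene -150 20 140 26 xmin 743.377763191149
scene -150 140 200 16 xmin 768.1524688993537
scene -150 200 280 22 xmin 783.2680526239828
scene -150 280 350 17 xmin 806.1009747706034
scene -100 20 140 65 xmin 743.226820279997
scene -100 140 200 44 xmin 765.9567446277839
scene -100 200 280 59 xmin 782.0928652216389
scene -100 280 350 52 xmin 805.6297161842031
scene -50 20 140 74 xmin 690.2093113468496
scene -50 140 200 49 xmin 762.5034501634361
scene -50 200 280 65 xmin 780.152670229932
scene -50 280 350 54 xmin 798.5801425989949
scene 0 20 140 87 xmin 690.1579759455414
scene 0 140 200 51 xmin 761.6916522322089
scene 0 200 280 45 xmin 779.0617037273804
scene 0 280 350 17 xmin 795.9966944227042
scene 50 20 140 37 xmin 733.3121335061048
scene 50 140 200 7 xmin 761.9015151553695
```

```bash
cat > knob.py <<'E'
# knob.py x y tcpz toolyaw_deg lean_deg N : vertical tool, leaned about its x, TCP target
import sys
from plan import *
s=env.state(); p=np.array(s["eef_pos"]); r=R.from_quat(s["tool_rot"])
x,y,z,yaw,l,N=[float(v) for v in sys.argv[1:]]
_,Q=pose(0,0,0,yaw-90,0); Q=Q*R.from_euler("x",-l,degrees=True)
print("now",p.round(1),r.as_matrix()[:,1].round(3),"toolz",r.as_matrix()[:,2].round(3),"q",s["q"].round(2))
o,dn,da=rows(p,r,np.array([x,y,z]),Q,int(N)); print("mm/row",dn.round(1),"deg/row",da.round(2))
for k in o: print(k[:3].round(1),k[3:].round(4))
E
python3 knob.py 661 -30.5 200 -32 6 8
```

```text
now [505.8  -6.2 251.5] [0.966 0.258 0.004] toolz [ 0.139 -0.509 -0.849] q [ 0.19 -0.24  2.01 -0.57  1.36  0.05]
mm/row 20.7 deg/row 6.88
[-3.3 17.9  9.7] [0.0168 0.06   0.1027]
[-2.  18.4  9.2] [0.0168 0.06   0.1027]
[-0.7 18.7  8.9] [0.0168 0.06   0.1027]
[ 0.7 18.8  8.5] [0.0168 0.06   0.1027]
[ 2.2 18.8  8.3] [0.0168 0.06   0.1027]
[ 3.6 18.6  8.2] [0.0168 0.06   0.1027]
[ 5.  18.3  8.1] [0.0168 0.06   0.1027]
[ 6.4 17.9  8.2] [0.0168 0.06   0.1027]
```

Call:
play_rows([
  {"tx": -3, "ty": 18, "tz": 5, "ax": 0.017, "ay": 0.06, "az": 0.103, "grip": 60},
  {"tx": -2, "ty": 18, "tz": 5, "ax": 0.017, "ay": 0.06, "az": 0.103, "grip": 60},
  {"tx": -1, "ty": 19, "tz": 5, "ax": 0.017, "ay": 0.06, "az": 0.103, "grip": 60},
  {"tx": 1, "ty": 19, "tz": 5, "ax": 0.017, "ay": 0.06, "az": 0.103, "grip": 60},
  {"tx": 2, "ty": 19, "tz": 5, "ax": 0.017, "ay": 0.06, "az": 0.103, "grip": 60},
  {"tx": 4, "ty": 19, "tz": 5, "ax": 0.017, "ay": 0.06, "az": 0.103, "grip": 60},
  {"tx": 5, "ty": 18, "tz": 5, "ax": 0.017, "ay": 0.06, "az": 0.103, "grip": 60},
  {"tx": 6, "ty": 18, "tz": 5, "ax": 0.017, "ay": 0.06, "az": 0.103, "grip": 60},
  {"tx": 0, "ty": 0, "tz": 0, "ax": 0, "ay": 0, "az": 0, "grip": 60},
  {"tx": 0, "ty": 0, "tz": 0, "ax": 0, "ay": 0, "az": 0, "grip": 60},
])

```text
clock: 20.55
eef_pos: [658.5, -21.1, 226.7]
tool_rot: [0.874, 0.483, 0.024, 0.045]
wrist_force: [-0.3, 0.5, -0.6]
finger_gap: 0.629
gripper_force: 0.0
```

```bash
python3 knob.py 661 -30.5 120 -32 6 5; python3 - <<'E'
from h import *
np.set_printoptions(precision=1,suppress=True)
im,d=snap("scene","p4.png",(290,120,420,230),5)
for r in cams.landmark_of("scene","cylinder_a")[:8]:
    x=np.array(r["xyz"]); 
    if x[1]<0: print(x)
print([np.array(r["xyz"]) for r in cams.landmark_of("scene","knob_grip")[:1]])
E
```

```text
now [658.5 -21.1 226.7] [ 0.843 -0.528  0.103] toolz [ 0.087 -0.056 -0.995] q [-0.09  0.08  1.68 -0.05  1.29  0.48]
mm/row 21.4 deg/row 0.03
[-1.3 -0.8 21.4] [-0.0003  0.0003 -0.0003]
[-1.3 -0.8 21.4] [-0.0003  0.0003 -0.0003]
[-1.3 -0.8 21.4] [-0.0003  0.0003 -0.0003]
[-1.3 -0.8 21.4] [-0.0003  0.0003 -0.0003]
[-1.3 -0.8 21.4] [-0.0003  0.0003 -0.0003]
[523.6 -74.    6.8]
[ 618.7 -128.1    3.8]
[ 541.4 -156.8    7. ]
[448.  -96.2   9.8]
[599.2 -54.8   3.6]
[array([664.2, -31.9,  84.7])]
```

View pics/p4.png

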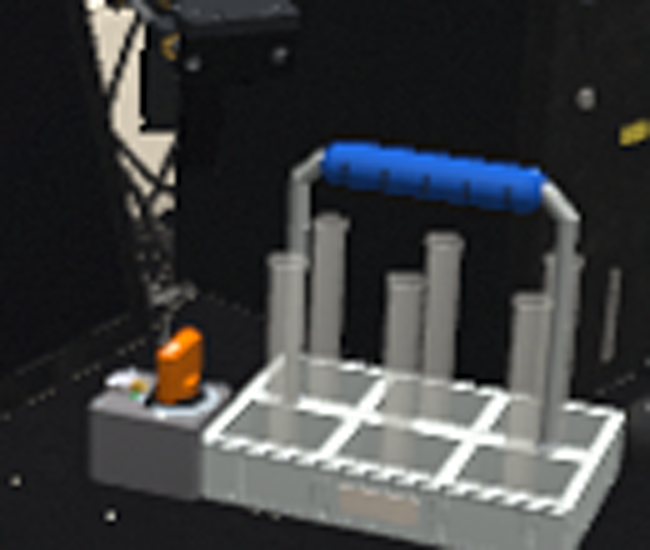

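Both cylinders stand upright in their cells, at (285,330) and (405,350). The orange knob is free at (180,365). Descending on it.

Call:
play_rows([
  {"tx": -1.3, "ty": -0.8, "tz": 21.4, "ax": 0, "ay": 0, "az": 0, "grip": 60},
  {"tx": -1.3, "ty": -0.8, "tz": 21.4, "ax": 0, "ay": 0, "az": 0, "grip": 60},
  {"tx": -1.3, "ty": -0.8, "tz": 21.4, "ax": 0, "ay": 0, "az": 0, "grip": 60},
  {"tx": -1.3, "ty": -0.8, "tz": 21.4, "ax": 0, "ay": 0, "az": 0, "grip": 60},
  {"tx": -1.3, "ty": -0.8, "tz": 21.4, "ax": 0, "ay": 0, "az": 0, "grip": 60},
  {"tx": 0, "ty": 0, "tz": 0, "ax": 0, "ay": 0, "az": 0, "grip": 60},
  {"tx": 0, "ty": 0, "tz": 0, "ax": 0, "ay": 0, "az": 0, "grip": 60},
])

```text
clock: 21.4
eef_pos: [661.1, -29.3, 120.6]
tool_rot: [0.874, 0.484, 0.025, 0.045]
wrist_force: [1.0, 0.3, 0.5]
finger_gap: 0.632
gripper_force: 0.0
```

```bash
python3 knob.py 661.5 -30.5 81 -32 6 4
```

```text
now [661.1 -29.3 120.6] [ 0.843 -0.528  0.103] toolz [ 0.088 -0.055 -0.995] q [-0.11  0.17  1.77 -0.05  1.11  0.47]
mm/row 9.9 deg/row 0.02
[-0.2 -0.8  9.9] [-0.0003  0.     -0.0003]
[-0.2 -0.8  9.9] [-0.0003  0.     -0.0003]
[-0.2 -0.8  9.9] [-0.0003  0.     -0.0003]
[-0.2 -0.8  9.9] [-0.0003  0.     -0.0003]
```

Call:
play_rows([
  {"tx": -0.2, "ty": -0.8, "tz": 10, "ax": 0, "ay": 0, "az": 0, "grip": 60},
  {"tx": -0.2, "ty": -0.8, "tz": 10, "ax": 0, "ay": 0, "az": 0, "grip": 60},
  {"tx": -0.2, "ty": -0.8, "tz": 10, "ax": 0, "ay": 0, "az": 0, "grip": 60},
  {"tx": -0.2, "ty": -0.8, "tz": 10, "ax": 0, "ay": 0, "az": 0, "grip": 60},
  {"tx": 0, "ty": 0, "tz": 0, "ax": 0, "ay": 0, "az": 0, "grip": 60},
])

```text
clock: 21.9
eef_pos: [660.3, -31.0, 77.4]
tool_rot: [0.874, 0.483, 0.024, 0.044]
wrist_force: [-0.6, 0.4, 0.2]
finger_gap: 0.629
gripper_force: 0.0
```

Call:
play_rows([
  {"tx": 0, "ty": 0, "tz": 0, "ax": 0, "ay": 0, "az": 0, "grip": 10},
  {"tx": 0, "ty": 0, "tz": 0, "ax": 0, "ay": 0, "az": 0, "grip": 10},
  {"tx": 0, "ty": 0, "tz": 0, "ax": 0, "ay": 0, "az": 0, "grip": 10},
  {"tx": 0, "ty": 0, "tz": 0, "ax": 0, "ay": 0, "az": 0, "grip": 10},
  {"tx": 0, "ty": 0, "tz": 0, "ax": 0, "ay": 0, "az": 0, "grip": 10},
  {"tx": 0, "ty": 0, "tz": 0, "ax": 0, "ay": 0, "az": 0, "grip": 10},
])

```text
clock: 22.5
eef_pos: [661.9, -30.9, 80.4]
tool_rot: [0.874, 0.483, 0.025, 0.045]
wrist_force: [-0.2, 1.4, -0.2]
finger_gap: 0.184
gripper_force: 5.5
```

Call:
play_rows([
  {"tx": 0, "ty": 0, "tz": 0, "ax": 0, "ay": 0, "az": 0, "grip": 10},
  {"tx": 0, "ty": 0, "tz": 0, "ax": 0, "ay": 0, "az": 0, "grip": 10},
  {"tx": 0, "ty": 0, "tz": 0, "ax": 0, "ay": 0, "az": 0, "grip": 10},
])

```text
clock: 22.8
eef_pos: [661.7, -30.8, 80.4]
tool_rot: [0.874, 0.483, 0.025, 0.045]
wrist_force: [-1.9, 1.9, 3.2]
finger_gap: 0.157
gripper_force: 28.9
```

```bash
python3 knob.py 661.9 -30.9 80 -61 6 6
```

```text
now [661.7 -30.8  80.4] [ 0.842 -0.529  0.103] toolz [ 0.088 -0.054 -0.995] q [-0.11  0.21  1.79 -0.05  1.05  0.48]
mm/row 0.1 deg/row 4.81
[0.  0.  0.1] [-0.0003 -0.0088  0.0836]
[0.  0.  0.1] [-0.0003 -0.0088  0.0836]
[0.  0.  0.1] [-0.0003 -0.0088  0.0836]
[0.  0.  0.1] [-0.0003 -0.0088  0.0836]
[0.  0.  0.1] [-0.0003 -0.0088  0.0836]
[0.  0.  0.1] [-0.0003 -0.0088  0.0836]
```

Call:
play_rows([
  {"tx": 0, "ty": 0, "tz": 0, "ax": 0, "ay": -0.009, "az": 0.084, "grip": 10},
  {"tx": 0, "ty": 0, "tz": 0, "ax": 0, "ay": -0.009, "az": 0.084, "grip": 10},
  {"tx": 0, "ty": 0, "tz": 0, "ax": 0, "ay": -0.009, "az": 0.084, "grip": 10},
  {"tx": 0, "ty": 0, "tz": 0, "ax": 0, "ay": -0.009, "az": 0.084, "grip": 10},
  {"tx": 0, "ty": 0, "tz": 0, "ax": 0, "ay": -0.009, "az": 0.084, "grip": 10},
  {"tx": 0, "ty": 0, "tz": 0, "ax": 0, "ay": -0.009, "az": 0.084, "grip": 10},
  {"tx": 0, "ty": 0, "tz": 0, "ax": 0, "ay": 0, "az": 0, "grip": 10},
  {"tx": 0, "ty": 0, "tz": 0, "ax": 0, "ay": 0, "az": 0, "grip": 10},
  {"tx": 0, "ty": 0, "tz": 0, "ax": 0, "ay": 0, "az": 0, "grip": 10},
])

```text
clock: 23.7
eef_pos: [661.7, -30.7, 80.3]
tool_rot: [0.967, 0.249, 0.012, 0.05]
wrist_force: [-2.7, 3.2, 3.5]
finger_gap: 0.152
gripper_force: 29.9
```

```bash
python3 knob.py 661.9 -30.9 80 -61 6 1; python3 -c "
from bench import env;print(env.state()['wrist_torque'])"
```

```text
now [661.7 -30.7  80.3] [ 0.48  -0.871  0.103] toolz [ 0.049 -0.09  -0.995] q [-0.09  0.23  1.76 -0.1   1.09  1.02]
mm/row 0.4 deg/row 0.18
[0.1 0.3 0.3] [-0.0018  0.0011 -0.0023]
[ 0.98318817  0.74609085 -0.11760973]
```

Turned to about 1.31 rad. Releasing and retreating upward.

Call:
play_rows([
  {"tx": 0, "ty": 0, "tz": 0, "ax": 0, "ay": 0, "az": 0, "grip": 60},
  {"tx": 0, "ty": 0, "tz": 0, "ax": 0, "ay": 0, "az": 0, "grip": 60},
  {"tx": 0, "ty": 0, "tz": 0, "ax": 0, "ay": 0, "az": 0, "grip": 60},
  {"tx": 0, "ty": 0, "tz": 0, "ax": 0, "ay": 0, "az": 0, "grip": 60},
  {"tx": 0, "ty": 0, "tz": -10, "ax": 0, "ay": 0, "az": 0, "grip": 60},
  {"tx": 0, "ty": 0, "tz": -30, "ax": 0, "ay": 0, "az": 0, "grip": 60},
  {"tx": 0, "ty": 0, "tz": -40, "ax": 0, "ay": 0, "az": 0, "grip": 60},
  {"tx": 0, "ty": 0, "tz": -40, "ax": 0, "ay": 0, "az": 0, "grip": 60},
  {"tx": 0, "ty": 0, "tz": -40, "ax": 0, "ay": 0, "az": 0, "grip": 60},
  {"tx": 0, "ty": 0, "tz": -20, "ax": 0, "ay": 0, "az": 0, "grip": 60},
  {"tx": 0, "ty": 0, "tz": 0, "ax": 0, "ay": 0, "az": 0, "grip": 60},
  {"tx": 0, "ty": 0, "tz": 0, "ax": 0, "ay": 0, "az": 0, "grip": 60},
])

```text
clock: 24.9
eef_pos: [652.9, -14.7, 259.2]
tool_rot: [0.967, 0.249, 0.013, 0.051]
wrist_force: [-0.9, 0.9, 0.7]
finger_gap: 0.628
gripper_force: 0.0
```

```bash
python3 - <<'E'
from h import *
np.set_printoptions(precision=1,suppress=True)
im,d=snap("scene","p5.png",(290,120,420,230),5)
for r in cams.landmark_of("scene","cylinder_a")[:8]:
    x=np.array(r["xyz"])
    if x[1]<0: print(x)
hsv=cv2.cvtColor(im,cv2.COLOR_RGB2HSV); u=proj("scene",[[660,-30,90]])[0].astype(int)
m=np.zeros(im.shape[:2],bool); m[u[1]-25:u[1]+25,u[0]-25:u[0]+25]=1
m&=(hsv[...,0]<18)&(hsv[...,1]>150)&(hsv[...,2]>100); v,w=np.nonzero(m)
P=unproj("scene",np.c_[w,v],d[v,w]); P=P[(P[:,2]>68)&(P[:,2]<105)]; print(len(P),cv2.minAreaRect(P[:,:2].astype(np.float32)))
E
```

```text
[600.4 -56.8   3.4]
[ 540.2 -155.8    8.1]
[443.7 -95.9  10.2]
[522.  -73.5   6. ]
[ 616.4 -127.2    3.1]
135 ((655.2630004882812, -25.835023880004883), (42.088706970214844, 22.514389038085938), 45.61624526977539)
```

View pics/p5.png

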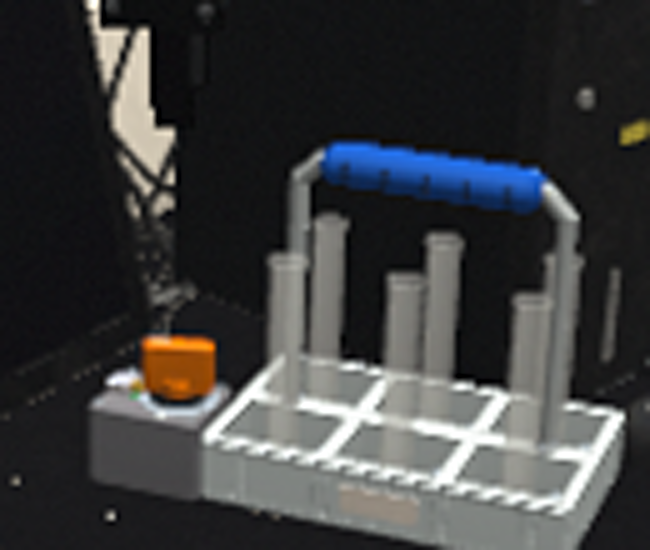

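The picture shows the knob bar turned side-on at (180,367), with all cylinders upright. The bar angle is ambiguous at this scale, so I check it by comparing projected models.

```bash
python3 - <<'E'
from h import *
np.set_printoptions(precision=2,suppress=True)
for n in("scene","top"):
    im,d=cams.camera(n); hsv=cv2.cvtColor(im,cv2.COLOR_RGB2HSV); u=proj(n,[[660,-30,90]])[0].astype(int)
    b=u-25; sub=hsv[b[1]:b[1]+50,b[0]:b[0]+50]; S=6
    g=((sub[...,0]<18)&(sub[...,1]>130)&(sub[...,2]>70)).astype(np.float32); print(n,g.sum())
    if g.sum()<20: continue
    M=cv2.resize(g,None,fx=S,fy=S)>.5; res=[]
    for th in np.arange(0,1.5,.1):
        a=np.radians(14.2-90)-th; X=np.array([np.cos(a),np.sin(a)]);Y=np.array([-X[1],X[0]]); best=0
        for dx in range(-6,7,2):
            for dy in range(-6,7,2):
                c=np.array([661+dx,-30.5+dy]); pts=[[*(c+i*23*X+j*7*Y),h] for i in(-1,1) for j in(-1,1) for h in(61,97)]
                p=((proj(n,pts)-b+.5)*S-.5); m=np.zeros(M.shape,np.uint8); cv2.fillConvexPoly(m,cv2.convexHull(np.round(p).astype(np.int32)),1); m=m>0
                best=max(best,(m&M).sum()/(m|M).sum())
        res.append(best)
    print(np.c_[np.arange(0,1.5,.1),res].T)
E
```

```text
scene 170.0
[[0.   0.1  0.2  0.3  0.4  0.5  0.6  0.7  0.8  0.9  1.   1.1  1.2  1.3
  1.4 ]
 [0.59 0.65 0.72 0.76 0.81 0.85 0.86 0.87 0.88 0.89 0.89 0.88 0.88 0.87
  0.86]]
top 30.0
[[0.   0.1  0.2  0.3  0.4  0.5  0.6  0.7  0.8  0.9  1.   1.1  1.2  1.3
  1.4 ]
 [0.22 0.22 0.22 0.22 0.22 0.22 0.21 0.21 0.21 0.21 0.21 0.2  0.2  0.2
  0.2 ]]
```

Ambiguous from this side, and the arm hides the top view. I'll move the arm aside and look from above.

```bash
python3 knob.py 500 150 300 -61 6 6
```

```text
now [652.  -14.7 256.4] [ 0.48  -0.871  0.102] toolz [ 0.045 -0.091 -0.995] q [-0.07  0.08  1.63 -0.09  1.38  1.02]
mm/row 38.1 deg/row 0.06
[ -9.  -35.3 -10.9] [-0.0005  0.0008 -0.0005]
[ -9.  -35.3 -10.9] [-0.0005  0.0008 -0.0005]
[ -9.  -35.3 -10.9] [-0.0005  0.0008 -0.0005]
[ -8.9 -35.3 -10.9] [-0.0005  0.0008 -0.0005]
[ -8.9 -35.3 -11. ] [-0.0005  0.0008 -0.0005]
[ -8.9 -35.3 -11. ] [-0.0005  0.0008 -0.0005]
```

Call:
play_rows([
  {"tx": -9, "ty": -35, "tz": -11, "ax": 0, "ay": 0, "az": 0, "grip": 60},
  {"tx": -9, "ty": -35, "tz": -11, "ax": 0, "ay": 0, "az": 0, "grip": 60},
  {"tx": -9, "ty": -35, "tz": -11, "ax": 0, "ay": 0, "az": 0, "grip": 60},
  {"tx": -9, "ty": -35, "tz": -11, "ax": 0, "ay": 0, "az": 0, "grip": 60},
  {"tx": -9, "ty": -35, "tz": -11, "ax": 0, "ay": 0, "az": 0, "grip": 60},
  {"tx": -9, "ty": -35, "tz": -11, "ax": 0, "ay": 0, "az": 0, "grip": 60},
  {"tx": 0, "ty": 0, "tz": 0, "ax": 0, "ay": 0, "az": 0, "grip": 60},
])

```text
clock: 25.8
eef_pos: [499.9, 150.8, 303.4]
tool_rot: [0.967, 0.251, 0.013, 0.05]
wrist_force: [0.9, -0.7, -0.5]
finger_gap: 0.63
gripper_force: 0.0
```

```bash
python3 - <<'E'
from h import *
im,d=snap("top","p6.png",(335,155,445,275),5)
hsv=cv2.cvtColor(im,cv2.COLOR_RGB2HSV); u=proj("top",[[661,-30,97]])[0].astype(int)
m=np.zeros(im.shape[:2],bool); m[u[1]-20:u[1]+20,u[0]-20:u[0]+20]=1
m&=(hsv[...,0]<18)&(hsv[...,1]>150)&(hsv[...,2]>100); v,w=np.nonzero(m)
Q=onplane("top",np.c_[w,v],97)[:,:2]; vx=cv2.fitLine(Q.astype(np.float32),cv2.DIST_L2,0,.01,.01).ravel()
a=np.degrees(np.arctan2(vx[1],vx[0])); print(len(Q),"bar angle",a,"theta",np.radians((14.2-90-a)%180))
E
```

```text
87 bar angle 29.778957 theta 1.2988921
```

View pics/p6.png

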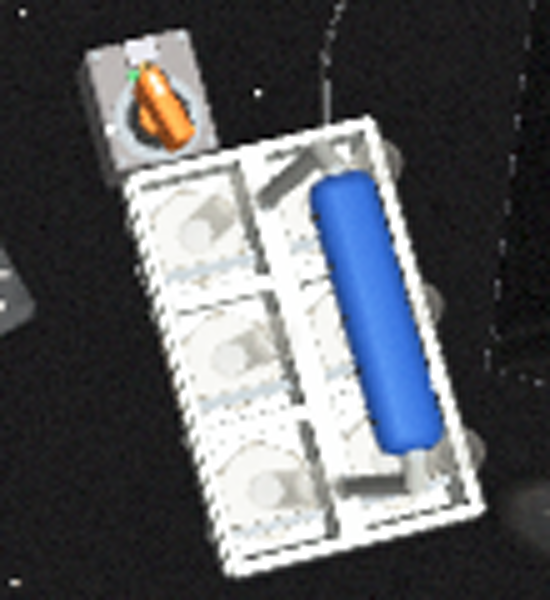

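The knob bar at (165,107) rests at 1.30 rad, so it is locked. The lock bars stand over the feet, and all cylinders are in their cells. Handing in.

```bash
python3 -c "
from bench import env
print(env.job_done())"
```

```text
the job is handed in; nothing more can be done
None
```

Both loose cylinders stand fully home in the two empty cells, the knob rests locked at about 1.30 rad, and the job is handed in at about 26 s of the 64 s; no verdict was returned.

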